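Put the rinsed dispenser parts back in the shadow-cut kit tray

ROBOT

A 7-joint arm with a two-finger parallel gripper is mounted at the origin on the work surface. World frame = base frame: x ahead of the robot, y to its left, z up, the work surface at z = 0. Lengths are in m, angles in rad, forces in N, time in s.
With the tool pointing down it reaches from about 0.425 to 0.925 m from the base axis. Payload 6.8 kg.
Tool frame: the origin (TCP) lies midway between the tips of the shut fingers; the grasp point (between the pads) lies 19 mm behind it; z points along the fingers, y is the line along which they close (so a half turn about z gives the same grasp; the last joint's range is limited). The gripper opens to 85 mm and grips with 20 to 120 N. Pads are 22 mm wide; open, the fingers measure 114 mm over their backs; the gripper's body (76 mm by 85 mm) begins 54 mm behind the grasp point. The pads swing forward as they close: fully open they stand 13 mm farther back than shut.
Start: joints at [-0.108, 0.477, 0.022, 1.555, -0.011, 1.109, -0.083], TCP at [0.675, 0, 0.231] pointing down, gripper open.
Joint ranges: [-2.96, 2.96], [-0.34, 2.1], [-1.41, 1.46], [0.24, 2.44], [-1.37, 4.51], [0.17, 1.92], [-2.96, 2.96]. Speed limits (rad/s): [2.39, 2.39, 3.14, 3.14, 3.14, 3.14, 3.14].

INTERFACE

Orientations are given as a unit quaternion [w, x, y, z].
In Python, from station import bot gives the robot as it stands.
- The arm moves only by the tool jog_arm, never from a script. Its argument "rows" is a list of rows, each an object of numbers: "fingers": the finger opening in mm, from 0 to 85.4; "x", "y", "z": the shift along the tool's x, y, z in mm; "ax", "ay", "az": the turn, a rotation vector about the tool's x, y, z in degrees. A call has exactly 8 rows; each row shifts and turns the commanded pose from where the row before left it, along the tool's axes as they then stand; what a row does not reach is not made up. A row lasts 1/10 s, in which the tool goes at most 50 mm and 8.59 degrees, less where a joint would pass 70% of its speed; a pose out of reach is approached as far as the arm can. A call with a gripper value outside its range is refused whole. The fingers move at their own pace and stop on an object; "force" is the grip in N (left out, the last holds). Time passes only in rows, so rows that do not move let the fingers close, or fill a call up. It gives the time, the measured TCP pose, the force, the opening and the grip force at its end, in the units of the state.
- bot.get_obs(): the state, without advancing time (a new reading comes with each control period).
- bot.read_camera(name): name is "scene" or "side" or "wrist"; returns a dict with "pixels" (384x512x3 uint8, red, green, blue), "vertical_fov" (degrees; the focal length in pixels is half the picture's height over the tangent of half this angle, whatever the lens; pixels are square), "cx", "cy" (the principal point, pixels), "world_from_camera" (4x4, takes a point from camera to world coordinates). Camera axes: x right, y down, z forward; pixel columns grow to the right and rows downward; lengths in m; the calibration is good to about 2 mm. A picture is of the moment at which its call begins. There is no depth.
- bot.hand_in(): hands the job in; it is judged then, once.
The state is a dict: "t": time; "q": joint angles; "joint_vel": joint speeds; "joint_torque": joint torques, N m; "eef_pos": TCP position; "tool_rot": TCP orientation; "contact_force": force on the tool from outside, world axes, zero at the start; "torque": the same for the moment, N m; "gripper_width": opening from 0.0 (shut) to 1.0 (fully open); "grasp_force": force on a finger pad.
Only numpy, scipy, OpenCV 4.12 (cv2) and the standard library are available. Lean on these libraries where they do the work, as an engineer would, in place of code of your own. Each camera call takes 0.05 s, during which the arm holds its last target. There are 200 camera calls.

TASK

Put the bottle-top dispenser's rinsed valve block and its spanner back in their own cut-outs of the foam kit tray, each lying fully home. The block is standing in the drip tray: lift it out, stand it free on the open bench and let go, then tip it over onto its plain side (steel plugs facing up), because only that way does it match its cut-out; then take it again as it lies and lay it in. Leave the neck adapter in the tray and the two bottles where they are.

Things in the scene. Friction and masses are not known exactly. Their poses are not given: they have to be found in the camera images.
- block_center (a point): Centre of the L-shaped white valve block (0.2 kg, loose), at first standing on its foot in the drip tray, turned any way. Block axes: z up the stem (up while it stands), x along the foot, y through its thickness. Outline 62 (x) by 110 (z), 34 mm thick (y); this point is 55 mm above the underside when it stands, 17 mm when it lies. +y face: two flush steel plugs; -y face: plain.
- block_stem (a point): Middle of the valve block's stem: 18 mm to -x and 5 mm to +z (up) of its centre; same axes. Stem 26 mm wide (x), 34 mm thick (y), full height of the block; the foot at its lower end is 62 mm long (x) and 28 mm high. Centre of mass 8 mm to +x and 16 mm to -z of this point. About 0.5 N high on a broad side (y) topples it over the edge of its foot.
- spanner_center (a point): Centre of the steel mounting spanner (0.13 kg, loose), lying flat on the bench, 140 mm long and 10 mm thick (this point 5 mm up). x axis along the handle to the open-jawed head, z up. Handle 20 mm wide, from x = -70 to +34 mm; head 44 mm wide, from +34 to +70 mm. It may go home either face up.
- kit_tray: Kit tray, fixed: blue shell 184 mm (x) by 240 mm (y), 34 mm high, filled with dark grey foam whose top is 32 mm above the bench; bottoms of the cut-outs yellow. Origin: centre of its underside, on the bench; z up. The cut-outs have upright sides and leave 2 mm on every side of the block, 3 mm on every side of the spanner.
- block_cutout (a point): In the kit tray: where the valve block's centre is when home, 29 mm above the bench (cut-out bottom 12 mm above the bench; the block stands 14 mm proud of the foam). Axes as the tray. Home, the block's z (up the stem) points along the tray's +x, its foot (block x) along the tray's +y, its plugged face (block y) up.
- block_notch (a point): In the kit tray: centre of the finger notch across the block's cut-out, where point block_stem is when the block is home (29 mm above the bench). Axes as the tray. Notch 40 mm (tray x) by 76 mm (tray y), as deep as the cut-out.
- spanner_cutout (a point): In the kit tray: where the spanner's centre is when home, 27 mm above the bench (cut-out bottom 22 mm above the bench; the spanner lies flush with the foam). Axes as the tray; the head points along the tray's +x. A finger notch down to 12 mm above the bench crosses the handle: 40 mm (tray x, its middle 5 mm to +x of this point) by 70 mm (tray y).
- drip_tray: Pale blue plastic drip tray, fixed, 150 mm (x) by 130 mm (y), rim 30 mm high, walls 5 mm; the ribbed floor on which the block stands is 10 mm above the bench. Origin: centre of its underside; z up.
- adapter: White plastic neck adapter: ring of 44 mm outside diameter, 26 mm high, home in its round cut-out of the kit tray, 6 mm proud of the foam. Origin: centre of its underside. Leave alone.
- bottle_a_center (a point): Centre of a milky plastic bottle with a white cap, 68 mm diameter, 135 mm high, standing at the far side of the bench. Leave alone.
- bottle_b_center (a point): Centre of a milky plastic bottle with a blue cap and blank label, 68 mm diameter, 135 mm high, standing at the far right of the bench. Leave alone.

How it is judged:
By the outcome, as a careful person would: the job done as asked, in the order asked, and still so for the second after the job is handed in, with the robot touching nothing.
It also fails if it takes over 72 s, if anything falls off the work surface, if the arm or the gripper's body presses on something with over 40 N, if the wrist force passes 120 N, or if a joint passes its speed limit or range.

## Working session

There is one attempt and no reset: what is moved stays moved. The work goes in short steps, Python scripts to look and compute and a tool call to move; the robot and the scene stay as the last step left them, time stands still between calls to the robot, and variables do not carry over. Pictures are saved under pics/ and viewed, at most 10 in all, crops included, and the job is handed in when it is done.

Besides the shell and the picture viewer there is one more tool, called after ">>>" by a JSON object that holds its "method" and its "body", one argument or row to a line. jog_arm: Moves the arm, as the interface text tells. Its arguments: {"type":"object","properties":{"rows":{"type":"array","items":{"type":"object","properties":{"fingers":{"type":"number"},"x":{"type":"number"},"y":{"type":"number"},"z":{"type":"number"},"ax":{"type":"number"},"ay":{"type":"number"},"az":{"type":"number"}}}},"force":{"type":"number"}},"required":["rows"]}

```bash
mkdir -p pics; ls; cat > h.py <<'E'
import numpy as np,cv2
from station import bot
def snap(n,f):
    c=bot.read_camera(n); cv2.imwrite(f'pics/{f}.png',c['pixels'][:,:,::-1])
    np.savez(f'pics/{f}.npz',T=c['world_from_camera'],cx=c['cx'],cy=c['cy'],fov=c['vertical_fov'],h=c['pixels'].shape[0]); return c
def load(f): return np.load(f'pics/{f}.npz')
def foc(c): return c['h']/2/np.tan(np.radians(c['fov'])/2)
def back(f,u,v,z):
    c=load(f);F=foc(c);d=c['T'][:3,:3]@np.array([(u-c['cx'])/F,(v-c['cy'])/F,1]);o=c['T'][:3,3]
    return (o+d*(z-o[2])/d[2])
def proj(f,p):
    c=load(f);F=foc(c);T=np.linalg.inv(c['T']);q=(T[:3,:3]@np.atleast_2d(p).T).T+T[:3,3]
    return np.c_[q[:,0]/q[:,2]*F+c['cx'],q[:,1]/q[:,2]*F+c['cy']]
E
python3 - <<'E'
from h import *
for n in ['scene','side','wrist']:
    c=snap(n,n+'0'); print(n,c['vertical_fov'],np.round(c['world_from_camera'],3).tolist())
a=[cv2.imread(f'pics/{n}0.png') for n in ['scene','side','wrist']]
print({k:v for k,v in bot.get_obs().items() if k in('t','eef_pos','tool_rot','contact_force')})
E
```

```text
pics
scene 56.8059252745207 [[-0.886, 0.317, -0.337, 0.921], [0.463, 0.635, -0.619, 0.57], [0.017, -0.705, -0.709, 0.783], [0.0, 0.0, 0.0, 1.0]]
side 53.83528668592068 [[-0.966, -0.139, 0.216, 0.386], [-0.257, 0.526, -0.811, 0.734], [-0.0, -0.839, -0.544, 0.597], [0.0, 0.0, 0.0, 1.0]]
wrist 66.31530749924893 [[1.0, 0.0, -0.001, 0.675], [-0.0, -0.947, -0.322, 0.083], [-0.001, 0.322, -0.947, 0.374], [0.0, 0.0, 0.0, 1.0]]
{'t': 0.15, 'eef_pos': array([ 6.74547850e-01, -2.67548633e-05,  2.30528292e-01]), 'tool_rot': array([-4.68953466e-04,  7.07118523e-01,  7.07094680e-01, -5.36204628e-04]), 'contact_force': array([-0.31536298, -0.05625249, -0.25361464])}
```

```bash
python3 - <<'E'
import cv2
for n in ['scene','side']:
    cv2.imwrite(f'pics/{n}0b.png',cv2.resize(cv2.imread(f'pics/{n}0.png'),(800,600),interpolation=cv2.INTER_CUBIC))
E
```

```text
(no output)
```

View pics/scene0b.png

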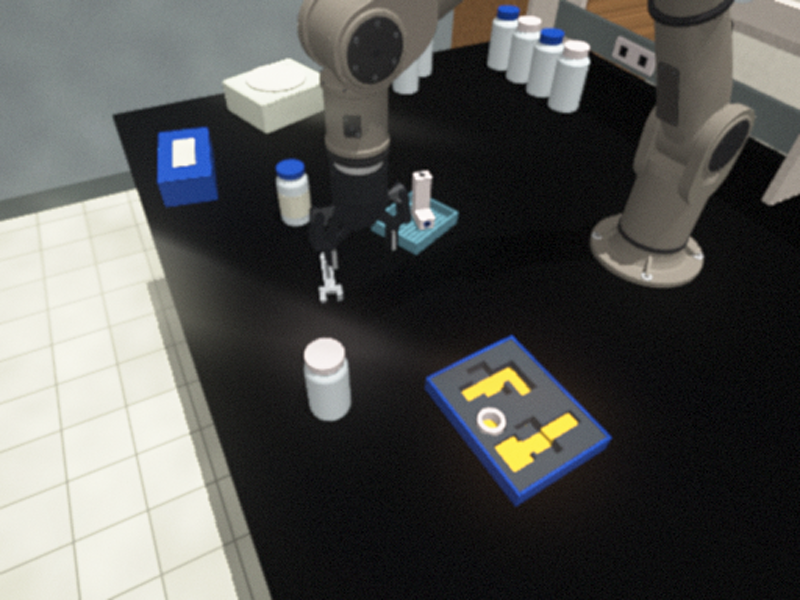

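View pics/side0b.png

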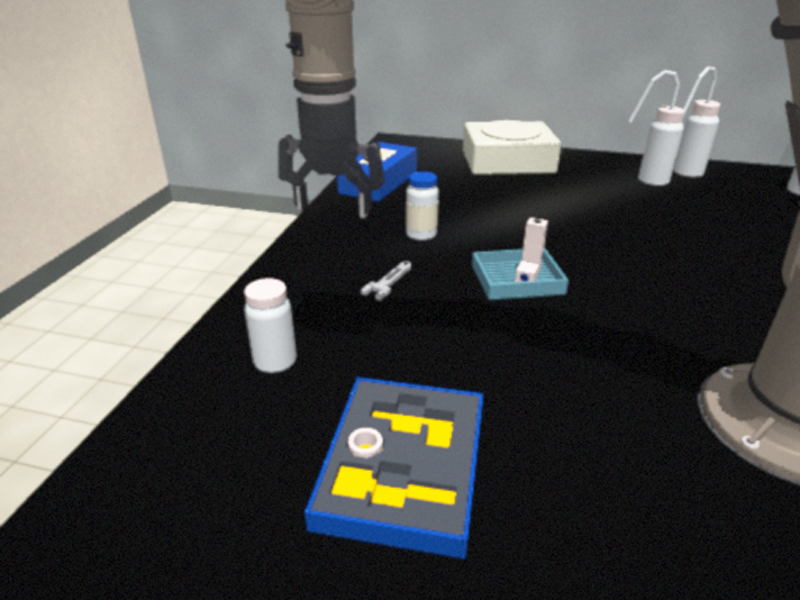

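```bash
python3 - <<'E'
import cv2,numpy as np
s=cv2.imread('pics/scene0.png');d=cv2.imread('pics/side0.png')
r=lambda a,k:cv2.resize(a,None,fx=k,fy=k,interpolation=cv2.INTER_CUBIC)
A=r(s[212:324,270:395],3.2);B=r(d[240:352,192:317],3.2)
C=r(np.hstack([s[105:165,235:300],s[145:205,195:230]]),4);D=r(np.hstack([d[135:195,300:365],d[150:210,230:265]]),4)
C=cv2.convertScaleAbs(C,alpha=1.0)
cv2.imwrite('pics/comp.png',np.vstack([np.hstack([A,B]),np.hstack([C,D])]));print(A.shape)
cv2.imwrite('pics/wr.png',r(cv2.imread('pics/wrist0.png'),1.5))
E
```

```text
(358, 400, 3)
```

View pics/comp.png

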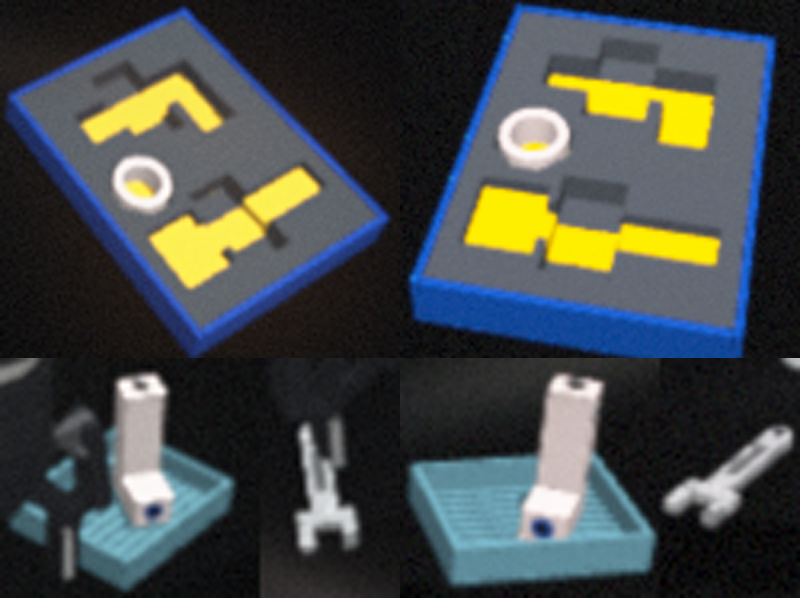

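View pics/wr.png

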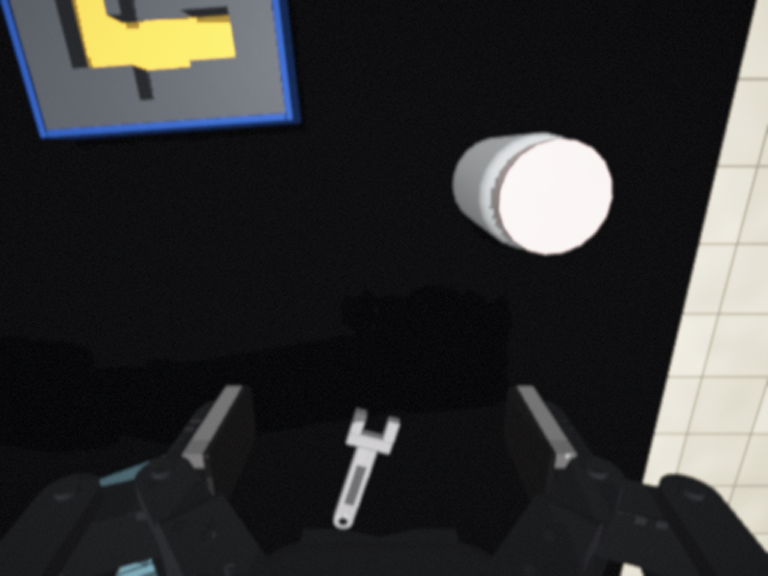

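```bash
cat >> h.py <<'E'
from scipy.optimize import minimize
K=4
def box(x0,x1,y0,y1,z0,z1): return np.array([[x,y,z] for x in(x0,x1) for y in(y0,y1) for z in(z0,z1)],float)
BL=[box(-31,-5,-17,17,-55,55),box(-31,31,-17,17,-55,-27)]
SP=[box(-70,34,-10,10,-5,5),box(34,50,-22,22,-5,5),box(50,70,-22,-10,-5,5),box(50,70,10,22,-5,5)]
TR=[box(-92,92,-120,120,0,34)]
def world(P,x,y,yaw,z,R0=np.eye(3)):
    c,s=np.cos(yaw),np.sin(yaw); return (np.array([[c,-s,0],[s,c,0],[0,0,1]])@R0@P.T).T/1000+[x,y,z]
def render(f,parts,pose,z,roi,R0=np.eye(3)):
    x0,y0,x1,y1=roi; m=np.zeros(((y1-y0)*K,(x1-x0)*K),np.uint8)
    for P in parts:
        q=(proj(f,world(P,*pose,z,R0))+.5-[x0,y0])*K-.5
        cv2.fillConvexPoly(m,cv2.convexHull(np.round(q*16).astype(np.int32)),255,shift=4)
    return cv2.resize(m,(x1-x0,y1-y0),interpolation=cv2.INTER_AREA)/255.
def fit(obs,parts,z,inits,R0=np.eye(3)):
    # obs: list of (f,roi,softmask)
    best=None
    cost=lambda p:sum(np.abs(render(f,parts,p,z,r,R0)-m).sum()/m.sum() for f,r,m in obs)/len(obs)
    for i in inits:
        for d in(.02,.004):
            s=np.array([i]+[np.array(i)+v for v in np.diag([d,d,d*10])])
            R=minimize(cost,i,method='Nelder-Mead',options=dict(initial_simplex=s,xatol=1e-5,fatol=1e-5)); i=R.x
        if best is None or R.fun<best.fun: best=R
    return best.x,best.fun
def keep(m):
    n,l,st,_=cv2.connectedComponentsWithStats((m>.5).astype(np.uint8)); k=1+np.argmax(st[1:,4])
    return m*cv2.dilate((l==k).astype(np.uint8),np.ones((3,3)))
def crop(f,roi): x0,y0,x1,y1=roi; return cv2.imread(f'pics/{f}.png')[y0:y1,x0:x1].astype(float)
def pale(f,roi,lo=0,hi=170,ch=2): return f,roi,keep(np.clip((crop(f,roi)[:,:,ch]-lo)/(hi-lo),0,1))
def hullblue(f,roi):
    i=crop(f,roi); m=((i[:,:,0]>90)&(i[:,:,0]>i[:,:,2]+50)).astype(np.uint8); m=keep(m*1.)
    h=cv2.convexHull(cv2.findNonZero((m>.5).astype(np.uint8))); o=np.zeros(m.shape,np.uint8); cv2.fillConvexPoly(o,h,1); return f,roi,o*1.
E
python3 - <<'E'
from h import *
t=[hullblue('scene0',(265,205,400,328)),hullblue('side0',(190,235,320,360))]
c=back('side0',253,290,.03);print('tray guess',c)
for o in(t,t[:1],t[1:]):print('tray',fit(o,TR,0,[[c[0],c[1],0],[c[0],c[1],.3],[c[0],c[1],-.3]]))
b=[pale('scene0',(258,105,290,162),110,200),pale('side0',(325,135,365,200),110,200)]
g=back('side0',337,178,.02);print('bg',g)
for o in(b,b[:1],b[1:]):
  for y in np.arange(0,6.3,1.57): print('block',y,fit(o,BL,.065,[[g[0],g[1],y]]))
s=[pale('side0',(228,163,268,195),25,130),pale('wrist0',(215,265,275,357),25,150)]
g=back('wrist0',244,310,.005);print('sg',g)
for o in(s,s[:1],s[1:]): print('sp',fit(o,SP,.005,[[g[0],g[1],y] for y in(.8,1.3)]))
E
```

```text
tray guess [0.52042147 0.22923425 0.03      ]
tray (array([0.51163151, 0.21802983, 0.06456729]), np.float64(0.02033226078715394))
tray (array([0.5104887 , 0.21774144, 0.0632708 ]), np.float64(0.012347044080790211))
tray (array([0.51261424, 0.21826367, 0.06480264]), np.float64(0.020995101412898266))
bg [ 0.39350629 -0.26913753  0.02      ]
block 0.0 (array([ 0.40784386, -0.30331372,  0.25323899]), np.float64(0.560691855210927))
block 1.57 (array([ 0.39257409, -0.29566258,  1.40627101]), np.float64(0.3498799260987503))
block 3.14 (array([ 0.38105747, -0.32501233,  4.18539938]), np.float64(0.3971816496476867))
block 4.71 (array([ 0.38025112, -0.32455411,  4.18538738]), np.float64(0.39704971164101877))
block 6.28 (array([ 0.40776568, -0.30160425,  6.53926701]), np.float64(0.5601180017006392))
block 0.0 (array([ 0.39377057, -0.29953502,  1.05680812]), np.float64(0.4389633534450093))
block 1.57 (array([ 0.38861525, -0.2974207 ,  1.29778859]), np.float64(0.41578704108528103))
block 3.14 (array([ 0.3790313 , -0.32517879,  4.17608394]), np.float64(0.3572716408712561))
block 4.71 (array([ 0.39
[... 212 characters left out ...]
184]), np.float64(0.3335536614590346))
block 1.57 (array([ 0.39353036, -0.29966416,  1.42783995]), np.float64(0.1910748068388762))
block 3.14 (array([ 0.37398227, -0.30542829,  2.86587834]), np.float64(0.4910529100313219))
block 4.71 (array([ 0.39000173, -0.33019548,  4.6732622 ]), np.float64(0.17446043410080966))
block 6.28 (array([ 0.40799495, -0.29366837,  6.55999497]), np.float64(0.3325989062476625))
sg [ 0.66177275 -0.21904149  0.005     ]
sp (array([ 0.65361434, -0.22950321,  1.28572127]), np.float64(0.1127485365330558))
sp (array([ 0.65415717, -0.22823936,  1.28773903]), np.float64(0.0818862772453772))
sp (array([ 0.6534315 , -0.22948359,  1.28352109]), np.float64(0.1332285297030837))
```

```bash
python3 - <<'E'
from h import *
ov=[]
for f,r in(('scene0',(258,105,290,162)),('side0',(325,135,365,200))):
    i=crop(f,r); print(f,i[20:50:6,4:30:4,2].astype(int).tolist())
b=[pale('scene0',(258,105,290,162),95,140),pale('side0',(325,135,365,200),95,140)]
for o in(b,b[:1],b[1:]):
  print('block',fit(o,BL,.065,[[.392,-.297,y] for y in(.9,1.2,1.5,1.8,2.1)]))
p=fit(b,BL,.065,[[.392,-.297,y] for y in(.9,1.2,1.5,1.8,2.1)])[0]
for f,r,m in b:
    i=crop(f,r);q=render(f,BL,p,.065,r)
    e=np.dstack([m*255,q*255,i[:,:,2]]); e=np.hstack([i,e]);ov.append(cv2.resize(e,(400,400)))
cv2.imwrite('pics/ov.png',np.hstack(ov))
E
```

```text
scene0 [[79, 175, 185, 179, 22, 15, 23], [88, 176, 183, 157, 69, 85, 36], [41, 191, 251, 251, 127, 96, 70], [113, 104, 164, 46, 133, 111, 77], [107, 112, 117, 119, 75, 68, 21]]
side0 [[25, 15, 206, 206, 206, 48, 20], [93, 100, 204, 207, 201, 103, 21], [111, 202, 217, 210, 193, 65, 99], [116, 235, 252, 252, 145, 102, 66], [155, 143, 100, 177, 115, 119, 121]]
block (array([ 0.39345201, -0.29445448,  1.35668527]), np.float64(0.17370143994810144))
block (array([ 0.38966652, -0.29603138,  1.44847239]), np.float64(0.15798179120504813))
block (array([ 0.3945191, -0.2969222,  1.3492834]), np.float64(0.1303440895322051))[ WARN:0@13.997] global loadsave.cpp:1063 imwrite_ Unsupported depth image for selected encoder is fallbacked to CV_8U.
```

View pics/ov.png

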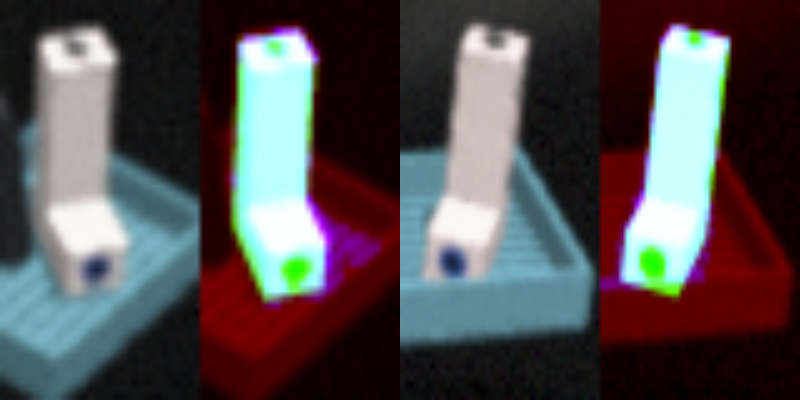

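```bash
cat >> h.py <<'E'
def white(f,roi,lo=80,hi=130):
    i=crop(f,roi); s=i[:,:,2]-2.0*np.clip(i[:,:,0]-i[:,:,2]-8,0,None)
    m=keep(np.clip((s-lo)/(hi-lo),0,1)); return f,roi,np.maximum(m,cv2.morphologyEx(m,cv2.MORPH_CLOSE,np.ones((7,7))))
E
python3 - <<'E'
from h import *
b=[white('scene0',(258,105,290,162)),white('side0',(325,135,365,200))]
I=[[.392,-.297,y] for y in(.9,1.2,1.5,1.8)]
for o in(b,b[:1],b[1:]): print('block',fit(o,BL,.065,I))
E
```

```text
block (array([ 0.39308656, -0.29571667,  1.38413187]), np.float64(0.0902837786781337))
block (array([ 0.3902646, -0.298029 ,  1.3648083]), np.float64(0.03721604468409389))
block (array([ 0.39407754, -0.29882161,  1.37502582]), np.float64(0.0571241411496822))
```

>>> {"method": "jog_arm", "body": {
  "rows": [
    {"x": -30,"y": -27,"fingers": 85},
    {"x": -30,"y": -27},
    {"x": -30,"y": -27},
    {"x": -30,"y": -27},
    {"x": -30,"y": -27},
    {"x": -30,"y": -27},
    {"x": -30,"y": -27},
    {"x": -30,"y": -27}
  ]
}}

```text
invalid input
```

>>> {"method": "jog_arm", "body": {
  "rows": [
    {"x": -25,"y": -24},
    {"x": -25,"y": -24},
    {"x": -26,"y": -23},
    {"az": 5.75},
    {"az": 5.75},
    {},
    {},
    {}
  ]
}}

```text
invalid input
```

>>> {"method": "jog_arm", "body": {
  "force": 40,
  "rows": [
    {"x": -30,"y": -27,"z": 0,"ax": 0,"ay": 0,"az": 0,"fingers": 85},
    {"x": -30,"y": -27,"z": 0,"ax": 0,"ay": 0,"az": 0,"fingers": 85},
    {"x": -30,"y": -27,"z": 0,"ax": 0,"ay": 0,"az": 0,"fingers": 85},
    {"x": -30,"y": -27,"z": 0,"ax": 0,"ay": 0,"az": 0,"fingers": 85},
    {"x": -30,"y": -27,"z": 0,"ax": 0,"ay": 0,"az": 0,"fingers": 85},
    {"x": -30,"y": -27,"z": 0,"ax": 0,"ay": 0,"az": 0,"fingers": 85},
    {"x": -30,"y": -27,"z": 0,"ax": 0,"ay": 0,"az": 0,"fingers": 85},
    {"x": -30,"y": -27,"z": 0,"ax": 0,"ay": 0,"az": 0,"fingers": 85}
  ]
}}

```text
t: 0.95
eef_pos: [0.4576, -0.241, 0.2312]
tool_rot: [-0.0, 0.707, 0.707, 0.0]
contact_force: [0.3, -0.6, -0.2]
gripper_width: 0.995
grasp_force: 0.0
```

>>> {"method": "jog_arm", "body": {
  "rows": [
    {"x": -25,"y": -24,"fingers": 85},
    {"x": -25,"y": -24,"fingers": 85},
    {"x": -25,"y": -22,"fingers": 85},
    {"az": 5.75,"fingers": 85},
    {"az": 5.75,"fingers": 85},
    {"fingers": 85},
    {"fingers": 85},
    {"fingers": 85}
  ]
}}

```text
invalid input
```

>>> {"method": "jog_arm", "body": {
  "rows": [
    {"x": -25,"y": -24,"z": 0,"ax": 0,"ay": 0,"az": 0,"fingers": 85},
    {"x": -25,"y": -24,"z": 0,"ax": 0,"ay": 0,"az": 0,"fingers": 85},
    {"x": -25,"y": -22,"z": 0,"ax": 0,"ay": 0,"az": 0,"fingers": 85},
    {"x": 0,"y": 0,"z": 0,"ax": 0,"ay": 0,"az": 5.75,"fingers": 85},
    {"x": 0,"y": 0,"z": 0,"ax": 0,"ay": 0,"az": 5.75,"fingers": 85},
    {"x": 0,"y": 0,"z": 0,"ax": 0,"ay": 0,"az": 0,"fingers": 85},
    {"x": 0,"y": 0,"z": 0,"ax": 0,"ay": 0,"az": 0,"fingers": 85},
    {"x": 0,"y": 0,"z": 0,"ax": 0,"ay": 0,"az": 0,"fingers": 85}
  ]
}}

```text
t: 1.75
eef_pos: [0.3892, -0.3147, 0.2312]
tool_rot: [-0.0, 0.774, 0.634, -0.0]
contact_force: [-1.1, -1.0, 0.5]
gripper_width: 0.992
grasp_force: 0.0
```

```bash
cat >> h.py <<'E'
from scipy.spatial.transform import Rotation as Ro
def pose():
    o=bot.get_obs(); return np.array(o['eef_pos']),Ro.from_quat(np.roll(o['tool_rot'],-1)),o
def delta(x,y,z,yaw):
    """tool-frame shift (mm) and turn (deg) to TCP x,y,z tool down, tool y-axis at world yaw (mod pi)"""
    p,R,o=pose(); d=R.inv().apply(np.array([x,y,z])-p)*1000; b=None
    for w in(yaw,yaw+np.pi):
        Y=np.array([np.cos(w),np.sin(w),0]);Z=np.array([0,0,-1.]);X=np.cross(Y,Z)
        r=np.degrees((R.inv()*Ro.from_matrix(np.c_[X,Y,Z])).as_rotvec()); b=r if b is None or abs(r[2])<abs(b[2]) else b
    print('t',round(o['t'],2),'shift',d.round(1),'turn',b.round(2),'F',np.round(o['contact_force'],1),'q7',round(o['q'][6],2))
E
python3 - <<'E'
from h import *
snap('wrist','w1'); snap('side','s1')
b=[white('wrist1' if 0 else 'w1',(0,0,512,384))]
print(b[0][2].sum())
cv2.imwrite('pics/w1b.png',np.hstack([cv2.imread('pics/w1.png')]))
delta(.388,-.316,.076,1.37-np.pi/2)
E
```

```text
6042.919999999999
t 1.85 shift [ -1.4  -0.9 155.3] turn [-0.01 -0.    0.1 ] F [-0.2  0.   0.2] q7 0.4
```

View pics/w1b.png

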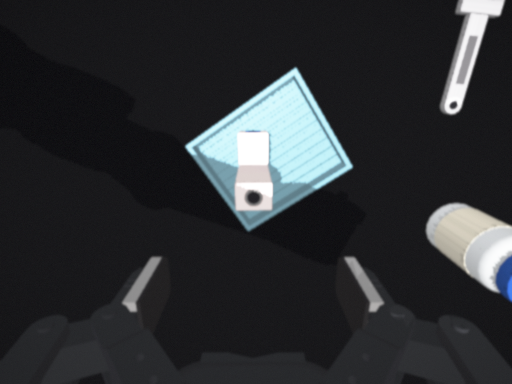

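```bash
python3 - <<'E'
from h import *
b=[white('w1',(225,122,285,216),110,190),white('scene0',(258,105,290,162)),white('side0',(325,135,365,200))]
for o in(b[:1],b): print('block',fit(o,BL,.065,[[.392,-.297,1.37]]))
print(proj('w1',[[.388,-.316,.12]]),back('w1',254,195.5,.12))
E
```

```text
block (array([ 0.39347122, -0.29757946,  1.38793076]), np.float64(0.1628626360513663))
block (array([ 0.39329029, -0.29750997,  1.39269419]), np.float64(0.12170735349940387))
[[251.04436829 197.94200383]] [ 0.3911049  -0.31423386  0.12      ]
```

>>> {"method": "jog_arm", "body": {
  "rows": [
    {"x": 0,"y": 1,"z": 35,"ax": 0,"ay": 0,"az": -0.8,"fingers": 85},
    {"x": 0,"y": 0,"z": 35,"ax": 0,"ay": 0,"az": 0,"fingers": 85},
    {"x": 0,"y": 0,"z": 35,"ax": 0,"ay": 0,"az": 0,"fingers": 85},
    {"x": 0,"y": 0,"z": 30,"ax": 0,"ay": 0,"az": 0,"fingers": 85},
    {"x": 0,"y": 0,"z": 15,"ax": 0,"ay": 0,"az": 0,"fingers": 85},
    {"x": 0,"y": 0,"z": 5,"ax": 0,"ay": 0,"az": 0,"fingers": 85},
    {"x": 0,"y": 0,"z": 0,"ax": 0,"ay": 0,"az": 0,"fingers": 20},
    {"x": 0,"y": 0,"z": 0,"ax": 0,"ay": 0,"az": 0,"fingers": 20}
  ]
}}

```text
t: 2.65
eef_pos: [0.3906, -0.3156, 0.0771]
tool_rot: [0.001, 0.77, 0.638, 0.0]
contact_force: [0.7, -0.6, -0.4]
gripper_width: 0.686
grasp_force: 0.0
```

>>> {"method": "jog_arm", "body": {
  "rows": [
    {"x": 0,"y": 0,"z": 0,"ax": 0,"ay": 0,"az": 0,"fingers": 20},
    {"x": 0,"y": 0,"z": 0,"ax": 0,"ay": 0,"az": 0,"fingers": 20},
    {"x": 0,"y": 0,"z": 0,"ax": 0,"ay": 0,"az": 0,"fingers": 20},
    {"x": 0,"y": 0,"z": 0,"ax": 0,"ay": 0,"az": 0,"fingers": 20},
    {"x": 0,"y": 0,"z": 0,"ax": 0,"ay": 0,"az": 0,"fingers": 20},
    {"x": 0,"y": 0,"z": 0,"ax": 0,"ay": 0,"az": 0,"fingers": 20},
    {"x": 0,"y": 0,"z": 0,"ax": 0,"ay": 0,"az": 0,"fingers": 20},
    {"x": 0,"y": 0,"z": 0,"ax": 0,"ay": 0,"az": 0,"fingers": 20}
  ]
}}

```text
t: 3.45
eef_pos: [0.3906, -0.3156, 0.0773]
tool_rot: [0.001, 0.77, 0.638, 0.0]
contact_force: [-2.2, 0.4, 6.6]
gripper_width: 0.393
grasp_force: 43.2
```

>>> {"method": "jog_arm", "body": {
  "rows": [
    {"x": 0,"y": 0,"z": -10,"ax": 0,"ay": 0,"az": 0,"fingers": 20},
    {"x": 0,"y": 0,"z": -20,"ax": 0,"ay": 0,"az": 0,"fingers": 20},
    {"x": 0,"y": 0,"z": -25,"ax": 0,"ay": 0,"az": 0,"fingers": 20},
    {"x": 0,"y": 0,"z": -25,"ax": 0,"ay": 0,"az": 0,"fingers": 20},
    {"x": 0,"y": 0,"z": 0,"ax": 0,"ay": 0,"az": -4,"fingers": 20},
    {"x": 0,"y": 0,"z": 0,"ax": 0,"ay": 0,"az": -5,"fingers": 20},
    {"x": 0,"y": 0,"z": 0,"ax": 0,"ay": 0,"az": -5.4,"fingers": 20},
    {"x": 15,"y": 8.8,"z": 0,"ax": 0,"ay": 0,"az": 0,"fingers": 20}
  ]
}}

```text
t: 4.25
eef_pos: [0.3964, -0.3014, 0.1569]
tool_rot: [0.0, 0.684, 0.729, -0.001]
contact_force: [0.3, 0.9, -2.0]
gripper_width: 0.39
grasp_force: 42.3
```

>>> {"method": "jog_arm", "body": {
  "rows": [
    {"x": 30,"y": 17.6,"z": 0,"ax": 0,"ay": 0,"az": 0,"fingers": 20},
    {"x": 35,"y": 20.6,"z": 0,"ax": 0,"ay": 0,"az": 0,"fingers": 20},
    {"x": 35,"y": 20.6,"z": 0,"ax": 0,"ay": 0,"az": 0,"fingers": 20},
    {"x": 35,"y": 20.6,"z": 0,"ax": 0,"ay": 0,"az": 0,"fingers": 20},
    {"x": 35,"y": 20.6,"z": 0,"ax": 0,"ay": 0,"az": 0,"fingers": 20},
    {"x": 35,"y": 20.6,"z": 0,"ax": 0,"ay": 0,"az": 0,"fingers": 20},
    {"x": 20,"y": 11.8,"z": 0,"ax": 0,"ay": 0,"az": 0,"fingers": 20},
    {"x": 9,"y": 5.4,"z": 0,"ax": 0,"ay": 0,"az": 0,"fingers": 20}
  ]
}}

```text
t: 5.05
eef_pos: [0.521, -0.0544, 0.1567]
tool_rot: [-0.0, 0.682, 0.731, 0.0]
contact_force: [0.2, -0.2, -1.9]
gripper_width: 0.393
grasp_force: 42.4
```

>>> {"method": "jog_arm", "body": {
  "rows": [
    {"x": 0,"y": 0,"z": 20,"ax": 0,"ay": 0,"az": 0,"fingers": 20},
    {"x": 0,"y": 0,"z": 25,"ax": 0,"ay": 0,"az": 0,"fingers": 20},
    {"x": 0,"y": 0,"z": 20,"ax": 0,"ay": 0,"az": 0,"fingers": 20},
    {"x": 0,"y": 0,"z": 10,"ax": 0,"ay": 0,"az": 0,"fingers": 20},
    {"x": 0,"y": 0,"z": 5,"ax": 0,"ay": 0,"az": 0,"fingers": 20},
    {"x": 0,"y": 0,"z": 3,"ax": 0,"ay": 0,"az": 0,"fingers": 20},
    {"x": 0,"y": 0,"z": 2,"ax": 0,"ay": 0,"az": 0,"fingers": 20},
    {"x": 0,"y": 0,"z": 0,"ax": 0,"ay": 0,"az": 0,"fingers": 20}
  ]
}}

```text
t: 5.85
eef_pos: [0.5206, -0.0573, 0.0718]
tool_rot: [0.0, 0.684, 0.73, 0.0]
contact_force: [-0.3, -0.1, -2.3]
gripper_width: 0.396
grasp_force: 42.3
```

```bash
python3 - <<'E'
from h import *
delta(.521,-.058,.0673,.0645)
a=snap('side','s2')['pixels'];b=snap('scene','c2')['pixels']
q=proj('s2',[[.52,-.05,.05]])[0].astype(int);r=proj('c2',[[.52,-.05,.05]])[0].astype(int)
f=lambda i,q:cv2.resize(i[max(0,q[1]-60):q[1]+60,max(0,q[0]-60):q[0]+60],(400,400))
cv2.imwrite('pics/v2.png',np.hstack([f(a,q),f(b,r)])[:,:,::-1])
E
```

```text
t 5.85 shift [-0.7  0.4  4.5] turn [ 0.05  0.   -0.  ] F [-0.3 -0.1 -2.3] q7 0.06
```

View pics/v2.png

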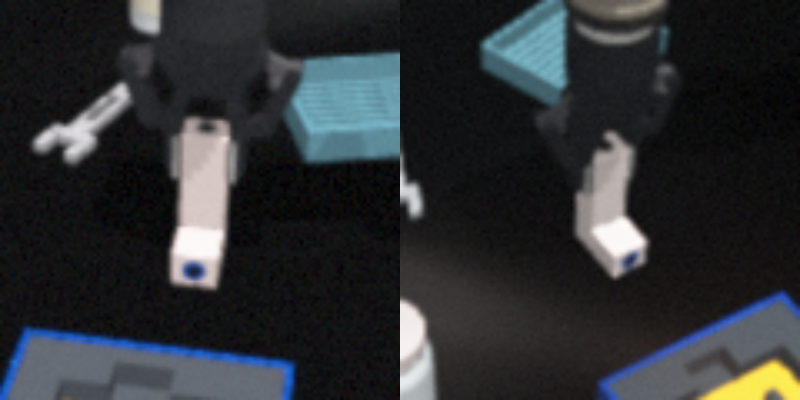

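>>> {"method": "jog_arm", "body": {
  "rows": [
    {"x": 0,"y": 0,"z": 1.5,"ax": 0,"ay": 0,"az": 0,"fingers": 20},
    {"x": 0,"y": 0,"z": 1.0,"ax": 0,"ay": 0,"az": 0,"fingers": 20},
    {"x": 0,"y": 0,"z": 1.0,"ax": 0,"ay": 0,"az": 0,"fingers": 20},
    {"x": 0,"y": 0,"z": 0.7,"ax": 0,"ay": 0,"az": 0,"fingers": 20},
    {"x": 0,"y": 0,"z": 0,"ax": 0,"ay": 0,"az": 0,"fingers": 20},
    {"x": 0,"y": 0,"z": 0,"ax": 0,"ay": 0,"az": 0,"fingers": 20},
    {"x": 0,"y": 0,"z": 0,"ax": 0,"ay": 0,"az": 0,"fingers": 20},
    {"x": 0,"y": 0,"z": 0,"ax": 0,"ay": 0,"az": 0,"fingers": 20}
  ]
}}

```text
t: 6.75
eef_pos: [0.5202, -0.0573, 0.0674]
tool_rot: [0.0, 0.684, 0.73, 0.0]
contact_force: [-1.3, -0.1, 5.8]
gripper_width: 0.39
grasp_force: 43.1
```

>>> {"method": "jog_arm", "body": {
  "rows": [
    {"x": 0,"y": 0,"z": 0,"ax": 0,"ay": 0,"az": 0,"fingers": 85},
    {"x": 0,"y": 0,"z": 0,"ax": 0,"ay": 0,"az": 0,"fingers": 85},
    {"x": 0,"y": 0,"z": 0,"ax": 0,"ay": 0,"az": 0,"fingers": 85},
    {"x": 0,"y": 0,"z": 0,"ax": 0,"ay": 0,"az": 0,"fingers": 85},
    {"x": 0,"y": 0,"z": 0,"ax": 0,"ay": 0,"az": 0,"fingers": 85},
    {"x": 0,"y": 0,"z": -10,"ax": 0,"ay": 0,"az": 0,"fingers": 85},
    {"x": 0,"y": 0,"z": -30,"ax": 0,"ay": 0,"az": 0,"fingers": 85},
    {"x": 0,"y": 0,"z": -40,"ax": 0,"ay": 0,"az": 0,"fingers": 85}
  ]
}}

```text
t: 7.55
eef_pos: [0.5188, -0.0572, 0.1472]
tool_rot: [-0.001, 0.684, 0.73, -0.001]
contact_force: [0.5, -0.8, -0.8]
gripper_width: 0.994
grasp_force: 0.0
```

>>> {"method": "jog_arm", "body": {
  "rows": [
    {"x": 0,"y": -20,"z": 0,"ax": 0,"ay": 0,"az": 0,"fingers": 0},
    {"x": 0,"y": -25,"z": 0,"ax": 0,"ay": 0,"az": 0,"fingers": 0},
    {"x": 0,"y": -20,"z": 0,"ax": 0,"ay": 0,"az": 0,"fingers": 0},
    {"x": 0,"y": 0,"z": 0,"ax": 0,"ay": 0,"az": 0,"fingers": 0},
    {"x": 0,"y": 0,"z": 0,"ax": 0,"ay": 0,"az": 0,"fingers": 0},
    {"x": 0,"y": 0,"z": 0,"ax": 0,"ay": 0,"az": 0,"fingers": 0},
    {"x": 0,"y": 0,"z": 0,"ax": 0,"ay": 0,"az": 0,"fingers": 0},
    {"x": 0,"y": 0,"z": 0,"ax": 0,"ay": 0,"az": 0,"fingers": 0}
  ]
}}

```text
t: 8.35
eef_pos: [0.4559, -0.0613, 0.147]
tool_rot: [0.0, 0.684, 0.73, 0.0]
contact_force: [-0.5, -0.2, 0.5]
gripper_width: -0.003
grasp_force: 0.0
```

>>> {"method": "jog_arm", "body": {
  "rows": [
    {"x": 0,"y": 0,"z": 0,"ax": 0,"ay": 0,"az": 0,"fingers": 0},
    {"x": 0,"y": 0,"z": 0,"ax": 0,"ay": 0,"az": 0,"fingers": 0},
    {"x": 0,"y": 0,"z": 20,"ax": 0,"ay": 0,"az": 0,"fingers": 0},
    {"x": 0,"y": 0,"z": 25,"ax": 0,"ay": 0,"az": 0,"fingers": 0},
    {"x": 0,"y": 0,"z": 15,"ax": 0,"ay": 0,"az": 0,"fingers": 0},
    {"x": 0,"y": 0,"z": 0,"ax": 0,"ay": 0,"az": 0,"fingers": 0},
    {"x": 0,"y": 0,"z": 0,"ax": 0,"ay": 0,"az": 0,"fingers": 0},
    {"x": 0,"y": 0,"z": 0,"ax": 0,"ay": 0,"az": 0,"fingers": 0}
  ]
}}

```text
t: 9.15
eef_pos: [0.4561, -0.0615, 0.088]
tool_rot: [0.001, 0.684, 0.73, 0.001]
contact_force: [0.5, 0.4, -0.3]
gripper_width: 0.001
grasp_force: 0.0
```

```bash
python3 - <<'E'
from h import *
delta(.4555,-.0615,.087,.0645)
b=[]
for n,f in(('side','s3'),('scene','c3')):
    snap(n,f); q=proj(f,[[.52,-.04,.05]])[0].astype(int); print(q)
    b.append(white(f,(q[0]-30,q[1]-45,q[0]+30,q[1]+45)))
for o in(b,b[:1],b[1:]):print(fit(o,BL,.055,[[.52,-.04,1.635]]))
E
```

```text
t 9.15 shift [ 0.  -0.6  1. ] turn [0.09 0.01 0.  ] F [ 0.5  0.4 -0.3] q7 0.07
[280 206]
[275 190]
(array([ 0.51889769, -0.03713574,  1.62040083]), np.float64(0.060465049713772284))
(array([ 0.51923387, -0.03789955,  1.62339317]), np.float64(0.028807321854421232))
(array([ 0.51640289, -0.03938626,  1.62680539]), np.float64(0.047775311138747806))
```

>>> {"method": "jog_arm", "body": {
  "rows": [
    {"x": 6,"y": 8,"z": 0,"ax": 0,"ay": 0,"az": 0,"fingers": 0},
    {"x": 0,"y": 12,"z": 0,"ax": 0,"ay": 0,"az": 0,"fingers": 0},
    {"x": 0,"y": 7,"z": 0,"ax": 0,"ay": 0,"az": 0,"fingers": 0},
    {"x": 0,"y": 7,"z": 0,"ax": 0,"ay": 0,"az": 0,"fingers": 0},
    {"x": 0,"y": 7,"z": 0,"ax": 0,"ay": 0,"az": 0,"fingers": 0},
    {"x": 0,"y": 7,"z": 0,"ax": 0,"ay": 0,"az": 0,"fingers": 0},
    {"x": 0,"y": 7,"z": 0,"ax": 0,"ay": 0,"az": 0,"fingers": 0},
    {"x": 0,"y": 7,"z": 0,"ax": 0,"ay": 0,"az": 0,"fingers": 0}
  ]
}}

```text
t: 10.05
eef_pos: [0.5174, -0.0515, 0.0871]
tool_rot: [-0.0, 0.684, 0.73, -0.0]
contact_force: [-0.5, -0.1, -0.4]
gripper_width: 0.003
grasp_force: 0.0
```

>>> {"method": "jog_arm", "body": {
  "rows": [
    {"x": 0,"y": 6,"z": 0,"ax": 0,"ay": 0,"az": 0,"fingers": 0},
    {"x": 0,"y": 6,"z": 0,"ax": 0,"ay": 0,"az": 0,"fingers": 0},
    {"x": 0,"y": 6,"z": 0,"ax": 0,"ay": 0,"az": 0,"fingers": 0},
    {"x": 0,"y": 0,"z": 0,"ax": 0,"ay": 0,"az": 0,"fingers": 0},
    {"x": 0,"y": 0,"z": 0,"ax": 0,"ay": 0,"az": 0,"fingers": 0},
    {"x": 0,"y": 0,"z": 0,"ax": 0,"ay": 0,"az": 0,"fingers": 0},
    {"x": 0,"y": 0,"z": 0,"ax": 0,"ay": 0,"az": 0,"fingers": 0},
    {"x": 0,"y": 0,"z": 0,"ax": 0,"ay": 0,"az": 0,"fingers": 0}
  ]
}}

```text
t: 10.85
eef_pos: [0.5346, -0.0503, 0.0871]
tool_rot: [-0.0, 0.684, 0.73, -0.0]
contact_force: [-0.2, -0.1, 0.1]
gripper_width: 0.0
grasp_force: 0.0
```

>>> {"method": "jog_arm", "body": {
  "rows": [
    {"x": 0,"y": 0,"z": -40,"ax": 0,"ay": 0,"az": 0,"fingers": 60},
    {"x": 0,"y": 0,"z": -45,"ax": 0,"ay": 0,"az": 0,"fingers": 60},
    {"x": 0,"y": 0,"z": -45,"ax": 0,"ay": 0,"az": 0,"fingers": 60},
    {"x": 0,"y": 0,"z": -35,"ax": 0,"ay": 0,"az": 0,"fingers": 60},
    {"x": 0,"y": 0,"z": 0,"ax": 0,"ay": 0,"az": 0,"fingers": 60},
    {"x": 0,"y": 0,"z": 0,"ax": 0,"ay": 0,"az": 0,"fingers": 60},
    {"x": 0,"y": 0,"z": 0,"ax": 0,"ay": 0,"az": 0,"fingers": 60},
    {"x": 0,"y": 0,"z": 0,"ax": 0,"ay": 0,"az": 0,"fingers": 60}
  ]
}}

```text
t: 11.65
eef_pos: [0.5338, -0.0503, 0.2505]
tool_rot: [-0.001, 0.684, 0.73, -0.001]
contact_force: [0.3, 1.1, -0.7]
gripper_width: 0.705
grasp_force: 0.0
```

```bash
python3 - <<'E'
from h import *
P=[]
for n,f in(('side','s4'),('scene','c4'),('wrist','w4')):
    snap(n,f)
a=cv2.imread('pics/w4.png');P=[a]
for f in('s4','c4'):
    q=proj(f,[[.6,-.04,.017]])[0].astype(int); P.append(cv2.resize(cv2.imread(f'pics/{f}.png')[q[1]-48:q[1]+48,q[0]-64:q[0]+64],(256,192)))
cv2.imwrite('pics/v4.png',np.hstack([a,np.vstack(P[1:])]))
E
```

```text
(no output)
```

View pics/v4.png

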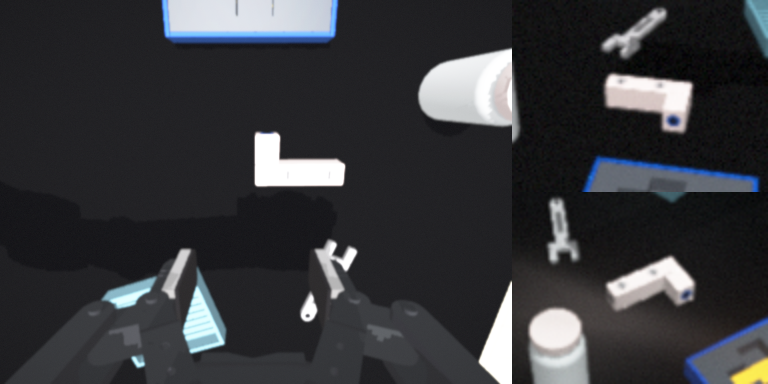

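```bash
cat >> h.py <<'E'
RL=np.array([[1,0,0],[0,0,-1],[0,1,0]],float)  # lying, plugs up
def stem(p):
    c,s=np.cos(p[2]),np.sin(p[2]); return np.array([p[0]-.018*c+.005*s,p[1]-.018*s-.005*c])
E
python3 - <<'E'
from h import *
b=[white('w4',(245,122,355,196),110,190)]
for f in('s4','c4'):
    q=proj(f,[[.59,-.04,.017]])[0].astype(int); b.append(white(f,(q[0]-34,q[1]-28,q[0]+34,q[1]+28)))
for o in(b[:1],b[1:2],b[2:],b):
    p,c=fit(o,BL,.017,[[.59,-.04,1.635]],RL);print(p,c,stem(p))
s=stem(p); delta(*s,.1,p[2]); print(p[2]-1.635)
E
```

```text
[ 0.59229842 -0.03495543  1.64971526] 0.054750355964840465 [ 0.59870192 -0.05250522]
[ 0.59184094 -0.03386327  1.64095988] 0.026963041529926884 [ 0.59809055 -0.05146845]
[ 0.58960141 -0.0340858   1.64842412] 0.06977287761351864 [ 0.59598225 -0.05164384]
[ 0.59125328 -0.03432426  1.64326241] 0.0640106669789266 [ 0.5975434  -0.05191501]
t 11.8 shift [ -5.7  63.3 150.9] turn [-9.000e-02  8.000e-02  8.955e+01] F [ 0.6  0.2 -0.3] q7 0.05
0.008262411258826985
```

>>> {"method": "jog_arm", "body": {
  "rows": [
    {"x": -3,"y": 31,"z": 0,"ax": 0,"ay": 0,"az": 0,"fingers": 60},
    {"x": -2.7,"y": 32,"z": 0,"ax": 0,"ay": 0,"az": 0,"fingers": 60},
    {"x": 0,"y": 0,"z": 0,"ax": 0,"ay": 0,"az": 8.1,"fingers": 60},
    {"x": 0,"y": 0,"z": 0,"ax": 0,"ay": 0,"az": 8.2,"fingers": 60},
    {"x": 0,"y": 0,"z": 0,"ax": 0,"ay": 0,"az": 8.2,"fingers": 60},
    {"x": 0,"y": 0,"z": 0,"ax": 0,"ay": 0,"az": 8.2,"fingers": 60},
    {"x": 0,"y": 0,"z": 0,"ax": 0,"ay": 0,"az": 8.2,"fingers": 60},
    {"x": 0,"y": 0,"z": 0,"ax": 0,"ay": 0,"az": 8.2,"fingers": 60}
  ]
}}

```text
t: 12.6
eef_pos: [0.5978, -0.0519, 0.2515]
tool_rot: [-0.0, 0.926, 0.377, -0.0]
contact_force: [-0.1, 0.1, -0.4]
gripper_width: 0.698
grasp_force: 0.0
```

>>> {"method": "jog_arm", "body": {
  "rows": [
    {"x": 0,"y": 0,"z": 0,"ax": 0,"ay": 0,"az": 8.1,"fingers": 60},
    {"x": 0,"y": 0,"z": 0,"ax": 0,"ay": 0,"az": 8.1,"fingers": 60},
    {"x": 0,"y": 0,"z": 0,"ax": 0,"ay": 0,"az": 8.1,"fingers": 60},
    {"x": 0,"y": 0,"z": 0,"ax": 0,"ay": 0,"az": 8.1,"fingers": 60},
    {"x": 0,"y": 0,"z": 0,"ax": 0,"ay": 0,"az": 8.1,"fingers": 60},
    {"x": 0,"y": 0,"z": 30,"ax": 0,"ay": 0,"az": 0,"fingers": 60},
    {"x": 0,"y": 0,"z": 30,"ax": 0,"ay": 0,"az": 0,"fingers": 60},
    {"x": 0,"y": 0,"z": 20,"ax": 0,"ay": 0,"az": 0,"fingers": 60}
  ]
}}

```text
t: 13.4
eef_pos: [0.5969, -0.0516, 0.1697]
tool_rot: [0.0, 0.999, 0.036, -0.001]
contact_force: [-0.3, -0.5, 0.2]
gripper_width: 0.7
grasp_force: 0.0
```

>>> {"method": "jog_arm", "body": {
  "rows": [
    {"x": 0,"y": 0,"z": 0,"ax": 0,"ay": 0,"az": 0,"fingers": 60},
    {"x": 0,"y": 0,"z": 0,"ax": 0,"ay": 0,"az": 0,"fingers": 60},
    {"x": 0,"y": 0,"z": 0,"ax": 0,"ay": 0,"az": 0,"fingers": 60},
    {"x": 0,"y": 0,"z": 0,"ax": 0,"ay": 0,"az": 0,"fingers": 60},
    {"x": 0,"y": 0,"z": 0,"ax": 0,"ay": 0,"az": 0,"fingers": 60},
    {"x": 0,"y": 0,"z": 0,"ax": 0,"ay": 0,"az": 0,"fingers": 60},
    {"x": 0,"y": 0,"z": 0,"ax": 0,"ay": 0,"az": 0,"fingers": 60},
    {"x": 0,"y": 0,"z": 0,"ax": 0,"ay": 0,"az": 0,"fingers": 60}
  ]
}}

```text
t: 14.2
eef_pos: [0.598, -0.0519, 0.1722]
tool_rot: [-0.0, 0.999, 0.036, 0.0]
contact_force: [-0.2, 0.3, -0.2]
gripper_width: 0.703
grasp_force: 0.0
```

```bash
python3 - <<'E'
from h import *
snap('wrist','w5')
W=world(np.vstack(BL),.5915,-.0343,1.645,.017,RL);q=proj('w5',W);a=q.min(0).astype(int)-14;b=q.max(0).astype(int)+14
o=white('w5',(max(a[0],0),max(a[1],0),min(b[0],512),min(b[1],384)),110,190);print(a,b)
p,c=fit([o],BL,.017,[[.5915,-.0343,1.645]],RL);print(p,c,stem(p))
delta(*stem(p),.003,p[2])
E
```

```text
[191 119] [280 256]
[ 0.59049061 -0.03423489  1.64150546] 0.03113148382129595 [ 0.59674982 -0.05183666]
t 14.25 shift [ -1.3  -0.2 169.2] turn [-0.   -0.    0.05] F [ 0.6  0.5 -0.1] q7 -1.38
```

>>> {"method": "jog_arm", "body": {
  "rows": [
    {"x": -1,"y": 0,"z": 35,"ax": 0,"ay": 0,"az": 0,"fingers": 60},
    {"x": 0,"y": 0,"z": 40,"ax": 0,"ay": 0,"az": 0,"fingers": 60},
    {"x": 0,"y": 0,"z": 40,"ax": 0,"ay": 0,"az": 0,"fingers": 60},
    {"x": 0,"y": 0,"z": 30,"ax": 0,"ay": 0,"az": 0,"fingers": 60},
    {"x": 0,"y": 0,"z": 15,"ax": 0,"ay": 0,"az": 0,"fingers": 60},
    {"x": 0,"y": 0,"z": 8,"ax": 0,"ay": 0,"az": 0,"fingers": 60},
    {"x": 0,"y": 0,"z": 0,"ax": 0,"ay": 0,"az": 0,"fingers": 60},
    {"x": 0,"y": 0,"z": 0,"ax": 0,"ay": 0,"az": 0,"fingers": 60}
  ]
}}

```text
t: 15.05
eef_pos: [0.5982, -0.0521, 0.0054]
tool_rot: [0.0, 0.999, 0.036, 0.001]
contact_force: [-1.0, 0.1, -0.2]
gripper_width: 0.704
grasp_force: 0.0
```

>>> {"method": "jog_arm", "body": {
  "rows": [
    {"x": 0,"y": 0,"z": 0,"ax": 0,"ay": 0,"az": 0,"fingers": 12},
    {"x": 0,"y": 0,"z": 0,"ax": 0,"ay": 0,"az": 0,"fingers": 12},
    {"x": 0,"y": 0,"z": 0,"ax": 0,"ay": 0,"az": 0,"fingers": 12},
    {"x": 0,"y": 0,"z": 0,"ax": 0,"ay": 0,"az": 0,"fingers": 12},
    {"x": 0,"y": 0,"z": 0,"ax": 0,"ay": 0,"az": 0,"fingers": 12},
    {"x": 0,"y": 0,"z": 0,"ax": 0,"ay": 0,"az": 0,"fingers": 12},
    {"x": 0,"y": 0,"z": 0,"ax": 0,"ay": 0,"az": 0,"fingers": 12},
    {"x": 0,"y": 0,"z": 0,"ax": 0,"ay": 0,"az": 0,"fingers": 12}
  ]
}}

```text
t: 15.85
eef_pos: [0.5979, -0.052, 0.0052]
tool_rot: [-0.0, 0.999, 0.036, 0.001]
contact_force: [-1.2, 0.4, 7.5]
gripper_width: 0.296
grasp_force: 41.1
```

>>> {"method": "jog_arm", "body": {
  "rows": [
    {"x": 0,"y": 0,"z": -10,"ax": 0,"ay": 0,"az": 0,"fingers": 12},
    {"x": 0,"y": 0,"z": -25,"ax": 0,"ay": 0,"az": 0,"fingers": 12},
    {"x": 0,"y": 0,"z": -35,"ax": 0,"ay": 0,"az": 0,"fingers": 12},
    {"x": 0,"y": 0,"z": -35,"ax": 0,"ay": 0,"az": 0,"fingers": 12},
    {"x": 0,"y": 0,"z": -20,"ax": 0,"ay": 0,"az": 0,"fingers": 12},
    {"x": 0,"y": 0,"z": -5,"ax": 0,"ay": 0,"az": 0,"fingers": 12},
    {"x": 0,"y": 0,"z": 0,"ax": 0,"ay": 0,"az": 0,"fingers": 12},
    {"x": 0,"y": 0,"z": 0,"ax": 0,"ay": 0,"az": 0,"fingers": 12}
  ]
}}

```text
t: 16.65
eef_pos: [0.596, -0.0518, 0.1328]
tool_rot: [-0.0, 0.999, 0.036, -0.001]
contact_force: [-0.3, 0.4, -2.3]
gripper_width: 0.297
grasp_force: 40.0
```

```bash
cat >> h.py <<'E'
def rect(x0,x1,y0,y1): return np.array([[x0,y0,0],[x1,y0,0],[x1,y1,0],[x0,y1,0]],float)
# tray axes: block-home: bz->tx, bx->ty ; (rect, floor z)
BC=[(rect(-57,57,-33,-3),.012),(rect(-57,-25,-33,33),.012),(rect(-15,25,-56,20),.012)]
SC=[(rect(-73,37,-13,13),.022),(rect(31,73,-25,25),.022),(rect(-15,25,-35,35),.012)]
def cmask(f,parts,pose,roi):
    x0,y0,x1,y1=roi; out=np.zeros(((y1-y0)*K,(x1-x0)*K),np.uint8)
    lay={}
    def poly(R,z,m): 
        q=(proj(f,world(R,*pose,z))+.5-[x0,y0])*K-.5; cv2.fillConvexPoly(m,np.round(q*16).astype(np.int32),255,shift=4)
    op=np.zeros_like(out)
    for R,z in parts: poly(R,.032,op)
    deep=sorted({z for _,z in parts})
    for z in deep:
        fl=np.zeros_like(out); o2=np.zeros_like(out)
        for R,zz in parts:
            if zz<=z: poly(R,z,fl)
            if zz==z and len(deep)>1: poly(R,.032,o2)
        # deeper floors must also be seen through their own opening at upper floors
        if z==deep[0] and len(deep)>1:
            nb=np.zeros_like(out); [poly(R,deep[1],nb) for R,zz in parts if zz==z]; fl&=nb
        elif len(deep)>1:
            fl=np.zeros_like(out); [poly(R,z,fl) for R,zz in parts if zz==z]
            nb=np.zeros_like(out); [poly(R,z,nb) for R,zz in parts if zz<z]; fl&=~nb
        out|=fl&op
    return cv2.resize(out,(x1-x0,y1-y0),interpolation=cv2.INTER_AREA)/255.
def yellow(f,roi):
    i=crop(f,roi); s=np.minimum(i[:,:,2],i[:,:,1])-i[:,:,0]; return f,roi,keep(np.clip((s-40)/80,0,1))
def fitc(obs,parts,p0,yaw=None):
    n=3 if yaw is None else 2
    g=lambda p:list(p)+([yaw] if n==2 else [])
    cost=lambda p:sum(np.abs(cmask(f,parts,g(p),r)-m).sum()/m.sum() for f,r,m in obs)/len(obs)
    i=np.array(p0[:n],float)
    for d in(.01,.003):
        s=np.array([i]+[i+v for v in np.diag([d,d,d*10][:n])]); R=minimize(cost,i,method='Nelder-Mead',options=dict(initial_simplex=s,xatol=1e-5,fatol=1e-6)); i=R.x
    return np.array(g(i)),R.fun
def roi_of(f,c,r=.07,z=.03):
    q=proj(f,np.array(c)[:2].tolist()+[z]) if 0 else proj(f,[[c[0]+a,c[1]+b,z] for a in(-r,r) for b in(-r,r)])
    a=np.floor(q.min(0)).astype(int);b=np.ceil(q.max(0)).astype(int); return max(a[0],0),max(a[1],0),min(b[0],512),min(b[1],384)
E
python3 - <<'E'
from h import *
# rough centres of yellow
for nm,parts,px in(('block',BC,(325,245)),('span',SC,(343,284))):
    g=back('scene0',*px,.02); print(nm,'guess',g)
    o=[yellow(f,r) for f,r in(('scene0',(290,230,346,260) if nm=='block' else (312,260,375,306)),('side0',(235,258,300,290) if nm=='block' else (205,294,300,328)))]
    for oo in(o,o[:1],o[1:]):
        for y in (.0645,None): print(nm,*fitc(oo,parts,[g[0],g[1],.0645],y))
E
```

```text
block guess [0.48792878 0.17007068 0.02      ]
block [0.51574469 0.17418239 0.0645    ] 0.3675985847710307
block [0.51582077 0.17404878 0.0704834 ] 0.36743067653814404
block [0.47560551 0.18234198 0.0645    ] 0.9659372516453639
block [0.51567784 0.17420386 0.07149788] 0.4029217934578731
block [0.51580233 0.17402379 0.0645    ] 0.32975479260625234
block [0.51597974 0.17386933 0.06247384] 0.329971199469573
span guess [0.51640726 0.2839933  0.02      ]
span [0.50869655 0.27973857 0.0645    ] 0.3025153248927357
span [0.50850394 0.27980618 0.06339524] 0.3017799371101686
span [0.50833951 0.27980044 0.0645    ] 0.3029132445057231
span [0.50851386 0.27989323 0.06668963] 0.30375030300148864
span [0.50927235 0.27983961 0.0645    ] 0.2953008504560677
span [0.50918956 0.27973902 0.06340062] 0.29583418256802974
```

>>> {"method": "jog_arm", "body": {
  "rows": [
    {"x": -8,"y": -17,"z": 0,"ax": 0,"ay": 0,"az": 0,"fingers": 12},
    {"x": -12,"y": -26,"z": 0,"ax": 0,"ay": 0,"az": 0,"fingers": 12},
    {"x": -14,"y": -30,"z": 0,"ax": 0,"ay": 0,"az": 0,"fingers": 12},
    {"x": -14,"y": -30,"z": 0,"ax": 0,"ay": 0,"az": 0,"fingers": 12},
    {"x": -10,"y": -22,"z": 0,"ax": 0,"ay": 0,"az": 0,"fingers": 12},
    {"x": -6,"y": -12,"z": 0,"ax": 0,"ay": 0,"az": 0.4,"fingers": 12},
    {"x": 0,"y": 0,"z": 0,"ax": 0,"ay": 0,"az": 0,"fingers": 12},
    {"x": 0,"y": 0,"z": 0,"ax": 0,"ay": 0,"az": 0,"fingers": 12}
  ]
}}

```text
t: 17.45
eef_pos: [0.5231, 0.0795, 0.1332]
tool_rot: [0.0, 0.999, 0.032, -0.001]
contact_force: [-0.3, 0.1, -1.7]
gripper_width: 0.299
grasp_force: 39.9
```

```bash
python3 - <<'E'
from h import *
snap('wrist','w6'); delta(.5219,.1563,.1328,1.635)
c=[.5158,.174,.0645]
i=cv2.imread('pics/w6.png'); i=cv2.resize(i,None,fx=1.5,fy=1.5,interpolation=cv2.INTER_CUBIC)
for P,cc in((BC,c),(SC,[.5088,.2798,.0645])):
    for R,z in P:
        cv2.polylines(i,[np.round((proj('w6',world(R,*cc,.032))+.5)*24-8).astype(np.int32)],True,(0,255,0),1,shift=4)
cv2.polylines(i,[np.round((proj('w6',world(rect(-92,92,-120,120),.5115,.218,.0645,.034))+.5)*24-8).astype(np.int32)],True,(0,0,255),1,shift=4)
cv2.imwrite('pics/v6.png',i)
E
```

```text
t 17.5 shift [  3.4 -77.3   0.6] turn [ 0.05  0.05 -0.03] F [ 0.1 -0.9 -2.2] q7 -1.64
```

View pics/v6.png

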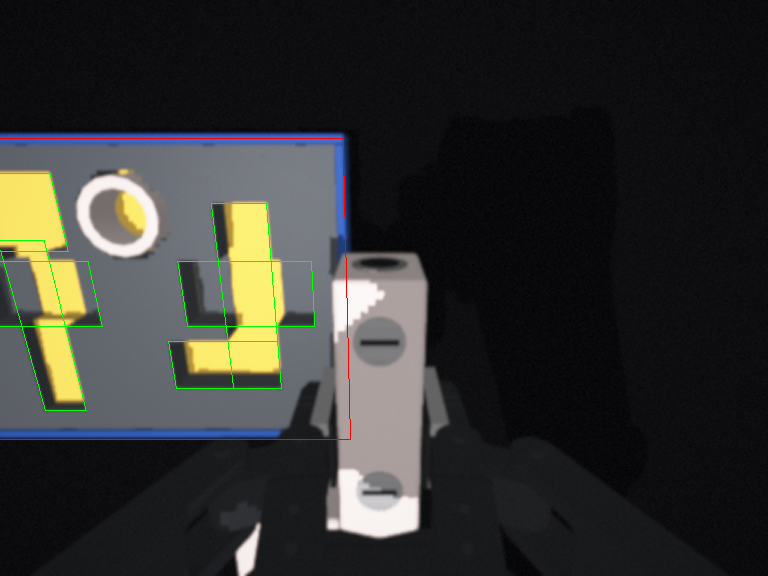

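```bash
cat >> h.py <<'E'
def opening(f,roi,z=.032):
    i=crop(f,roi).max(2); y=crop(f,roi); ye=np.minimum(y[:,:,2],y[:,:,1])-y[:,:,0]>50
    return f,roi,np.where(ye,1.,np.clip((85-i)/40,0,1))
def fito(o,parts,p0,notch=True):
    f,roi,m=o;x0,y0,x1,y1=roi
    def rn(p):
        a=np.zeros(((y1-y0)*K,(x1-x0)*K),np.uint8)
        for R,z in parts:
            q=(proj(f,world(R,*p,.032))+.5-[x0,y0])*K-.5; cv2.fillConvexPoly(a,np.round(q*16).astype(np.int32),255,shift=4)
        return cv2.resize(a,(x1-x0,y1-y0),interpolation=cv2.INTER_AREA)/255.
    i=np.array(p0,float)
    for d in(.008,.003):
        s=np.array([i]+[i+v for v in np.diag([d,d,d*10])]); R=minimize(lambda p:np.abs(rn(p)-m).sum()/m.sum(),i,method='Nelder-Mead',options=dict(initial_simplex=s,xatol=1e-5,fatol=1e-6)); i=R.x
    return R.x,R.fun
E
python3 - <<'E'
from h import *
print('values',crop('w6',(0,0,512,384))[[180,200,215],:][:,[60,118,150,205]].max(2))
print(fito(opening('w6',(105,125,212,268)),BC,[.5158,.174,.0645]))
e=[back('w6',u/1.5,v/1.5,.162) for u,v in((334,281),(427,281))]; print(e,np.mean(e,0),pose()[0])
i=crop('w6',(0,0,512,384))
for v in(200,230,300,330): # stem edges by gradient
    r=i[v,210:300,:].max(1); g=np.diff(r); print(v,210+np.argmax(g)+.5,210+np.argmin(g)+.5)
E
```

```text
values [[111. 111. 125. 129.]
 [109. 118. 123. 126.]
 [ 56. 116.  56.  57.]]
(array([0.51655183, 0.17333763, 0.06358266]), np.float64(0.40246474812386934))
[array([0.5719063 , 0.09506435, 0.162     ]), array([0.57352707, 0.06993464, 0.162     ])] [0.57271668 0.08249949 0.162     ] [0.52345019 0.07893958 0.13345039]
200 221.5 284.5
230 222.5 283.5
300 224.5 280.5
330 226.5 279.5
```

```bash
cat >> h.py <<'E'
def cmask(f,parts,pose,roi):
    x0,y0,x1,y1=roi
    def poly(L):
        m=np.zeros(((y1-y0)*K,(x1-x0)*K),np.uint8)
        for R,z in L:
            q=(proj(f,world(R,*pose,z))+.5-[x0,y0])*K-.5; cv2.fillConvexPoly(m,np.round(q*16).astype(np.int32),255,shift=4)
        return m
    op=poly([(R,.032) for R,_ in parts]); A,B,N=[R for R,_ in parts]
    if parts is BC: out=op&poly([(A,.012),(B,.012)])
    else:
        nt=poly([(N,.022)]); out=op&((poly([(A,.022),(B,.022)])&~nt)|(nt&poly([(rect(-15,25,-13,13),.012)])))
    return cv2.resize(out,(x1-x0,y1-y0),interpolation=cv2.INTER_AREA)/255.
E
python3 - <<'E'
from h import *
V=[('scene0',(290,230,346,260),(312,260,375,306)),('side0',(235,258,300,290),(205,294,300,328)),('w6',(105,125,212,268),(0,105,64,280))]
for k,parts,g in((1,BC,[.516,.174,.0645]),(2,SC,[.5088,.2798,.0645])):
    o=[yellow(v[0],v[k]) for v in V]
    for oo in(o[:1],o[1:2],o[2:],o): print(*fitc(oo,parts,g,.0645),fitc(oo,parts,g,None))
E
```

```text
[0.51557992 0.17427565 0.0645    ] 0.0656223011738152 (array([0.51557084, 0.1743064 , 0.063829  ]), np.float64(0.06563607908269188))
[0.5158348  0.17393265 0.0645    ] 0.07015680288788052 (array([0.51583697, 0.17395524, 0.06573256]), np.float64(0.07015680288788052))
[0.51612674 0.17383872 0.0645    ] 0.06837538907097751 (array([0.5161203 , 0.17383592, 0.06474213]), np.float64(0.06823679137740248))
[0.51597857 0.17390413 0.0645    ] 0.07204688271738675 (array([0.51576068, 0.17387859, 0.06915642]), np.float64(0.07234858349612457))
[0.50833007 0.27978548 0.0645    ] 0.06597742607393993 (array([0.50825502, 0.27987048, 0.06342382]), np.float64(0.06474993237619081))
[0.50954103 0.27963852 0.0645    ] 0.06487440614003682 (array([0.50939071, 0.27963389, 0.06807831]), np.float64(0.0652438709427892))
[0.50937353 0.28027334 0.0645    ] 0.38116502145040887 (array([0.50936568, 0.28023415, 0.06540537]), np.float64(0.38102230543075866))
[0.50905724 0.28015941 0.0645    ] 0.17729506307709117 (array([0.50901127, 0.27994211, 0.06979264]), np.float64(0.17626972411871047))
```

>>> {"method": "jog_arm", "body": {
  "rows": [
    {"x": 0,"y": -10,"z": 0,"ax": 0,"ay": 0,"az": 0,"fingers": 12},
    {"x": 1,"y": -18,"z": 0,"ax": 0,"ay": 0,"az": 0,"fingers": 12},
    {"x": 1,"y": -20,"z": 0,"ax": 0,"ay": 0,"az": 0,"fingers": 12},
    {"x": 1,"y": -18,"z": 10,"ax": 0,"ay": 0,"az": 0,"fingers": 12},
    {"x": 0.4,"y": -10,"z": 20,"ax": 0,"ay": 0,"az": 0,"fingers": 12},
    {"x": 0,"y": -1.3,"z": 30,"ax": 0,"ay": 0,"az": 0,"fingers": 12},
    {"x": 0,"y": 0,"z": 20,"ax": 0,"ay": 0,"az": 0,"fingers": 12},
    {"x": 0,"y": 0,"z": 5,"ax": 0,"ay": 0,"az": 0,"fingers": 12}
  ]
}}

```text
t: 18.3
eef_pos: [0.52, 0.1572, 0.0462]
tool_rot: [0.001, 0.999, 0.032, -0.002]
contact_force: [0.5, 0.7, -1.6]
gripper_width: 0.3
grasp_force: 39.8
```

```bash
python3 - <<'E'
from h import *
delta(.5222,.1563,.0172,1.5708+.0646)
E
```

```text
t 18.3 shift [ 2.3  1.  29. ] turn [0.1  0.26 0.01] F [ 0.5  0.7 -1.6] q7 -1.75
```

>>> {"method": "jog_arm", "body": {
  "rows": [
    {"x": 0.5,"y": 0,"z": 0,"ax": 0,"ay": 0,"az": 0,"fingers": 12},
    {"x": 0,"y": 0,"z": 0,"ax": 0,"ay": 0,"az": 0,"fingers": 12},
    {"x": 0,"y": 0,"z": 0,"ax": 0,"ay": 0,"az": 0,"fingers": 12},
    {"x": 0,"y": 0,"z": 0,"ax": 0,"ay": 0,"az": 0,"fingers": 12},
    {"x": 0,"y": 0,"z": 0,"ax": 0,"ay": 0,"az": 0,"fingers": 12},
    {"x": 0,"y": 0,"z": 0,"ax": 0,"ay": 0,"az": 0,"fingers": 12},
    {"x": 0,"y": 0,"z": 0,"ax": 0,"ay": 0,"az": 0,"fingers": 12},
    {"x": 0,"y": 0,"z": 0,"ax": 0,"ay": 0,"az": 0,"fingers": 12}
  ]
}}

```text
t: 19.1
eef_pos: [0.5223, 0.1575, 0.0492]
tool_rot: [-0.0, 0.999, 0.032, 0.0]
contact_force: [0.3, -0.8, -2.4]
gripper_width: 0.298
grasp_force: 39.8
```

```bash
python3 - <<'E'
from h import *
delta(.5222,.1563,.0172,1.5708+.0646)
E
```

```text
t 19.1 shift [-0.2  1.2 32. ] turn [-0. -0.  0.] F [ 0.3 -0.8 -2.4] q7 -1.75
```

Correct y by 1.2 mm and descend gently.

>>> {"method": "jog_arm", "body": {
  "rows": [
    {"x": 0,"y": 1.2,"z": 0,"ax": 0,"ay": 0,"az": 0,"fingers": 12},
    {"x": 0,"y": 0,"z": 5,"ax": 0,"ay": 0,"az": 0,"fingers": 12},
    {"x": 0,"y": 0,"z": 4,"ax": 0,"ay": 0,"az": 0,"fingers": 12},
    {"x": 0,"y": 0,"z": 3,"ax": 0,"ay": 0,"az": 0,"fingers": 12},
    {"x": 0,"y": 0,"z": 3,"ax": 0,"ay": 0,"az": 0,"fingers": 12},
    {"x": 0,"y": 0,"z": 3,"ax": 0,"ay": 0,"az": 0,"fingers": 12},
    {"x": 0,"y": 0,"z": 3,"ax": 0,"ay": 0,"az": 0,"fingers": 12},
    {"x": 0,"y": 0,"z": 0,"ax": 0,"ay": 0,"az": 0,"fingers": 12}
  ]
}}

```text
t: 19.9
eef_pos: [0.5221, 0.1562, 0.0276]
tool_rot: [0.0, 0.999, 0.032, -0.0]
contact_force: [0.4, -0.1, -1.8]
gripper_width: 0.298
grasp_force: 39.9
```

Inside the cut-out, no contact force; go on to the bottom.

>>> {"method": "jog_arm", "body": {
  "rows": [
    {"x": 0,"y": 0,"z": 3,"ax": 0,"ay": 0,"az": 0,"fingers": 12},
    {"x": 0,"y": 0,"z": 3,"ax": 0,"ay": 0,"az": 0,"fingers": 12},
    {"x": 0,"y": 0,"z": 2,"ax": 0,"ay": 0,"az": 0,"fingers": 12},
    {"x": 0,"y": 0,"z": 1,"ax": 0,"ay": 0,"az": 0,"fingers": 12},
    {"x": 0,"y": 0,"z": 0.8,"ax": 0,"ay": 0,"az": 0,"fingers": 12},
    {"x": 0,"y": 0,"z": 0,"ax": 0,"ay": 0,"az": 0,"fingers": 12},
    {"x": 0,"y": 0,"z": 0,"ax": 0,"ay": 0,"az": 0,"fingers": 12},
    {"x": 0,"y": 0,"z": 0,"ax": 0,"ay": 0,"az": 0,"fingers": 12}
  ]
}}

```text
t: 20.7
eef_pos: [0.5225, 0.1563, 0.0184]
tool_rot: [-0.0, 0.999, 0.032, 0.0]
contact_force: [-0.3, 0.3, -1.2]
gripper_width: 0.298
grasp_force: 39.9
```

>>> {"method": "jog_arm", "body": {
  "rows": [
    {"x": 0,"y": 0,"z": 0.7,"ax": 0,"ay": 0,"az": 0,"fingers": 12},
    {"x": 0,"y": 0,"z": 0.7,"ax": 0,"ay": 0,"az": 0,"fingers": 12},
    {"x": 0,"y": 0,"z": 0,"ax": 0,"ay": 0,"az": 0,"fingers": 12},
    {"x": 0,"y": 0,"z": 0,"ax": 0,"ay": 0,"az": 0,"fingers": 36},
    {"x": 0,"y": 0,"z": 0,"ax": 0,"ay": 0,"az": 0,"fingers": 36},
    {"x": 0,"y": 0,"z": 0,"ax": 0,"ay": 0,"az": 0,"fingers": 36},
    {"x": 0,"y": 0,"z": 0,"ax": 0,"ay": 0,"az": 0,"fingers": 36},
    {"x": 0,"y": 0,"z": 0,"ax": 0,"ay": 0,"az": 0,"fingers": 36}
  ]
}}

```text
t: 21.5
eef_pos: [0.5224, 0.1563, 0.0169]
tool_rot: [0.0, 0.999, 0.032, 0.0]
contact_force: [-0.1, 0.6, -1.3]
gripper_width: 0.419
grasp_force: 0.0
```

>>> {"method": "jog_arm", "body": {
  "rows": [
    {"x": 0,"y": 0,"z": -10,"ax": 0,"ay": 0,"az": 0,"fingers": 36},
    {"x": 0,"y": 0,"z": -20,"ax": 0,"ay": 0,"az": 0,"fingers": 36},
    {"x": 0,"y": 0,"z": -35,"ax": 0,"ay": 0,"az": 0,"fingers": 36},
    {"x": 0,"y": 0,"z": -45,"ax": 0,"ay": 0,"az": 0,"fingers": 60},
    {"x": 0,"y": 0,"z": -45,"ax": 0,"ay": 0,"az": 0,"fingers": 60},
    {"x": 0,"y": 0,"z": -45,"ax": 0,"ay": 0,"az": 0,"fingers": 60},
    {"x": 0,"y": 0,"z": 0,"ax": 0,"ay": 0,"az": 0,"fingers": 60},
    {"x": 0,"y": 0,"z": 0,"ax": 0,"ay": 0,"az": 0,"fingers": 60}
  ]
}}

```text
t: 22.3
eef_pos: [0.5229, 0.1565, 0.2185]
tool_rot: [-0.001, 0.999, 0.032, 0.001]
contact_force: [-0.5, -0.4, -0.5]
gripper_width: 0.704
grasp_force: 0.0
```

```bash
python3 - <<'E'
from h import *
delta(.654,-.229,.2,1.285+np.pi/2)
b=[]
for n,f in(('scene','c7'),('side','s7'),('wrist','w7')):
    snap(n,f)
c=[.5161,.1739,.0646+np.pi/2]
for f in('c7','s7','w7'):
    W=world(np.vstack(BL),*c,.029,RL);q=proj(f,W);a=np.maximum(q.min(0).astype(int)-10,0);e=q.max(0).astype(int)+10
    o=white(f,(a[0],a[1],min(e[0],512),min(e[1],384)),100,170) ; 
    for z in(.029,.035): print(f,z,*fit([o],BL,z,[c],RL))
i=cv2.imread('pics/w7.png')
P=[cv2.resize(cv2.imread(f'pics/{f}.png')[y:y+90,x:x+120],(256,192)) for f,x,y in(('c7',275,215),('s7',193,242))]
cv2.imwrite('pics/v7.png',np.hstack([i,np.vstack(P)]))
E
```

```text
t 22.3 shift [106.  393.2  18.2] turn [ 2.000e-02 -1.900e-01 -6.993e+01] F [-0.5 -0.4 -0.5] q7 -1.82
c7 0.029 [0.51126992 0.17334237 1.66335721] 0.2172342521219116
c7 0.035 [0.51508322 0.17706424 1.66046335] 0.2261815018956263
s7 0.029 [0.51525505 0.1744472  1.65447033] 0.20910429609713183
s7 0.035 [0.51429745 0.18054609 1.65057942] 0.21036120595164598
w7 0.029 [0.51868624 0.19264647 2.12185029] 0.5842274276652877
w7 0.035 [0.52299757 0.19531074 2.05882088] 0.5698048956928538
```

View pics/v7.png

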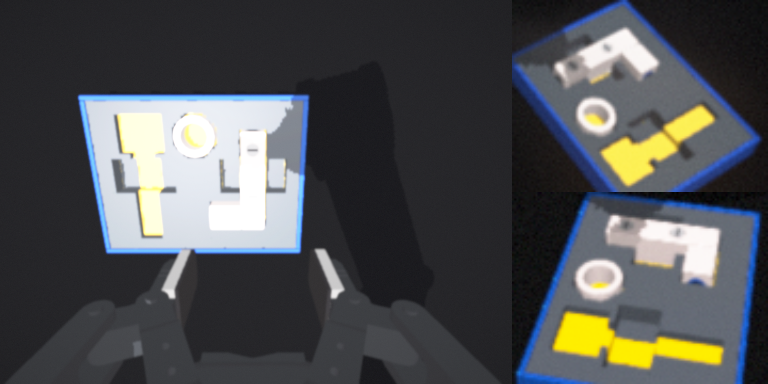

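>>> {"method": "jog_arm", "body": {
  "rows": [
    {"x": 5.4,"y": 19,"z": 0,"ax": 0,"ay": 0,"az": 0,"fingers": 60},
    {"x": 10.7,"y": 39,"z": 0,"ax": 0,"ay": 0,"az": 0,"fingers": 60},
    {"x": 12.4,"y": 45,"z": 0,"ax": 0,"ay": 0,"az": 0,"fingers": 60},
    {"x": 12.4,"y": 45,"z": 0,"ax": 0,"ay": 0,"az": 0,"fingers": 60},
    {"x": 12.4,"y": 45,"z": 0,"ax": 0,"ay": 0,"az": 0,"fingers": 60},
    {"x": 12.4,"y": 45,"z": 0,"ax": 0,"ay": 0,"az": 0,"fingers": 60},
    {"x": 12.4,"y": 45,"z": 0,"ax": 0,"ay": 0,"az": 0,"fingers": 60},
    {"x": 12.4,"y": 45,"z": 0,"ax": 0,"ay": 0,"az": 0,"fingers": 60}
  ]
}}

```text
t: 23.25
eef_pos: [0.6334, -0.1668, 0.2149]
tool_rot: [-0.0, 0.999, 0.032, -0.002]
contact_force: [-0.1, 0.6, 0.0]
gripper_width: 0.703
grasp_force: 0.0
```

>>> {"method": "jog_arm", "body": {
  "rows": [
    {"x": 10,"y": 37,"z": 0,"ax": 0,"ay": 0,"az": 0,"fingers": 60},
    {"x": 6.9,"y": 23.5,"z": 0,"ax": 0,"ay": 0,"az": 0,"fingers": 60},
    {"x": 0,"y": 0,"z": 0,"ax": 0,"ay": 0,"az": -7.8,"fingers": 60},
    {"x": 0,"y": 0,"z": 0,"ax": 0,"ay": 0,"az": -7.8,"fingers": 60},
    {"x": 0,"y": 0,"z": 0,"ax": 0,"ay": 0,"az": -7.8,"fingers": 60},
    {"x": 0,"y": 0,"z": 0,"ax": 0,"ay": 0,"az": -7.8,"fingers": 60},
    {"x": 0,"y": 0,"z": 0,"ax": 0,"ay": 0,"az": -7.8,"fingers": 60},
    {"x": 0,"y": 0,"z": 0,"ax": 0,"ay": 0,"az": -7.8,"fingers": 60}
  ]
}}

```text
t: 24.05
eef_pos: [0.6537, -0.2243, 0.2146]
tool_rot: [-0.001, 0.903, 0.429, -0.001]
contact_force: [0.8, 0.3, -0.3]
gripper_width: 0.704
grasp_force: 0.0
```

>>> {"method": "jog_arm", "body": {
  "rows": [
    {"x": 0,"y": 0,"z": 0,"ax": 0,"ay": 0,"az": -7.8,"fingers": 60},
    {"x": 0,"y": 0,"z": 0,"ax": 0,"ay": 0,"az": -7.8,"fingers": 60},
    {"x": 0,"y": 0,"z": 0,"ax": 0,"ay": 0,"az": -7.6,"fingers": 60},
    {"x": 0,"y": 0,"z": 0,"ax": 0,"ay": 0,"az": 0,"fingers": 60},
    {"x": 0,"y": 0,"z": 0,"ax": 0,"ay": 0,"az": 0,"fingers": 60},
    {"x": 0,"y": 0,"z": 0,"ax": 0,"ay": 0,"az": 0,"fingers": 60},
    {"x": 0,"y": 0,"z": 0,"ax": 0,"ay": 0,"az": 0,"fingers": 60},
    {"x": 0,"y": 0,"z": 0,"ax": 0,"ay": 0,"az": 0,"fingers": 60}
  ]
}}

```text
t: 24.85
eef_pos: [0.6547, -0.2243, 0.2168]
tool_rot: [-0.0, 0.8, 0.599, -0.0]
contact_force: [-0.6, 0.1, 0.0]
gripper_width: 0.701
grasp_force: 0.0
```

```bash
python3 - <<'E'
from h import *
snap('wrist','w8'); c=[.654,-.229,1.285]
q=proj('w8',world(np.vstack(SP),*c,.005));a=np.maximum(q.min(0).astype(int)-12,0);e=q.max(0).astype(int)+12
r=(a[0],a[1],min(e[0],512),min(e[1],384));print(r)
i=crop('w8',r).max(2);print(np.percentile(i,[10,30,50,70,90]))
for lo,hi in((30,130),(60,160)): p,k=fit([pale('w8',r,lo,hi)],SP,.005,[c]);print(p,k)
g=p[:2]+.005*np.array([np.cos(p[2]),np.sin(p[2])]);print(g); delta(*g,.003,p[2]+np.pi/2)
print(fitc([yellow('w7',(70,105,170,242))],SC,[.509,.28,.0646]))
E
```

```text
(np.int64(221), np.int64(104), np.int64(283), np.int64(240))
[ 20.  27.  29.  64. 252.]
[ 0.65348135 -0.22781597  1.28498559] 0.12613752094352643
[ 0.65341819 -0.22784982  1.28581414] 0.1211512671828865
[ 0.65482389 -0.22305149]
t 24.9 shift [ 1.300e+00 -2.000e-01  2.139e+02] turn [-0.  0. -0.] F [ 0.7 -0.5 -0.6] q7 0.01
(array([0.33344444, 0.31888889, 0.57571111]), np.float64(1.0))
```

>>> {"method": "jog_arm", "body": {
  "rows": [
    {"x": 1.3,"y": 0,"z": 30,"ax": 0,"ay": 0,"az": 0,"fingers": 60},
    {"x": 0,"y": 0,"z": 45,"ax": 0,"ay": 0,"az": 0,"fingers": 60},
    {"x": 0,"y": 0,"z": 45,"ax": 0,"ay": 0,"az": 0,"fingers": 60},
    {"x": 0,"y": 0,"z": 40,"ax": 0,"ay": 0,"az": 0,"fingers": 50},
    {"x": 0,"y": 0,"z": 28,"ax": 0,"ay": 0,"az": 0,"fingers": 50},
    {"x": 0,"y": 0,"z": 14,"ax": 0,"ay": 0,"az": 0,"fingers": 50},
    {"x": 0,"y": 0,"z": 6,"ax": 0,"ay": 0,"az": 0,"fingers": 50},
    {"x": 0,"y": 0,"z": 0,"ax": 0,"ay": 0,"az": 0,"fingers": 50}
  ]
}}

```text
t: 25.7
eef_pos: [0.6554, -0.2234, 0.0092]
tool_rot: [0.0, 0.8, 0.6, 0.0]
contact_force: [-0.1, 0.5, 0.5]
gripper_width: 0.588
grasp_force: 0.0
```

>>> {"method": "jog_arm", "body": {
  "rows": [
    {"x": 0,"y": 0,"z": 2,"ax": 0,"ay": 0,"az": 0,"fingers": 50},
    {"x": 0,"y": 0,"z": 1.5,"ax": 0,"ay": 0,"az": 0,"fingers": 50},
    {"x": 0,"y": 0,"z": 0,"ax": 0,"ay": 0,"az": 0,"fingers": 5},
    {"x": 0,"y": 0,"z": 0,"ax": 0,"ay": 0,"az": 0,"fingers": 5},
    {"x": 0,"y": 0,"z": 0,"ax": 0,"ay": 0,"az": 0,"fingers": 5},
    {"x": 0,"y": 0,"z": 0,"ax": 0,"ay": 0,"az": 0,"fingers": 5},
    {"x": 0,"y": 0,"z": 0,"ax": 0,"ay": 0,"az": 0,"fingers": 5},
    {"x": 0,"y": 0,"z": 0,"ax": 0,"ay": 0,"az": 0,"fingers": 5}
  ]
}}

```text
t: 26.5
eef_pos: [0.6554, -0.2234, 0.0062]
tool_rot: [0.0, 0.8, 0.6, 0.0]
contact_force: [-2.0, 1.0, 5.2]
gripper_width: 0.217
grasp_force: 39.4
```

>>> {"method": "jog_arm", "body": {
  "rows": [
    {"x": 0,"y": 0,"z": 0,"ax": 0,"ay": 0,"az": 0,"fingers": 30},
    {"x": 0,"y": 0,"z": 0,"ax": 0,"ay": 0,"az": 0,"fingers": 30},
    {"x": 0,"y": 0,"z": 2,"ax": 0,"ay": 0,"az": 0,"fingers": 30},
    {"x": 0,"y": 0,"z": 1.5,"ax": 0,"ay": 0,"az": 0,"fingers": 30},
    {"x": 0,"y": 0,"z": 0,"ax": 0,"ay": 0,"az": 0,"fingers": 5},
    {"x": 0,"y": 0,"z": 0,"ax": 0,"ay": 0,"az": 0,"fingers": 5},
    {"x": 0,"y": 0,"z": 0,"ax": 0,"ay": 0,"az": 0,"fingers": 5},
    {"x": 0,"y": 0,"z": 0,"ax": 0,"ay": 0,"az": 0,"fingers": 5}
  ]
}}

```text
t: 27.3
eef_pos: [0.6548, -0.2232, 0.0017]
tool_rot: [-0.0, 0.8, 0.6, -0.0]
contact_force: [-0.0, -0.2, -1.1]
gripper_width: 0.214
grasp_force: 40.2
```

>>> {"method": "jog_arm", "body": {
  "force": 50,
  "rows": [
    {"x": 0,"y": 0,"z": 0,"ax": 0,"ay": 0,"az": 0,"fingers": 5},
    {"x": 0,"y": 0,"z": 0,"ax": 0,"ay": 0,"az": 0,"fingers": 5},
    {"x": 0,"y": 0,"z": -8,"ax": 0,"ay": 0,"az": 0,"fingers": 5},
    {"x": 0,"y": 0,"z": -20,"ax": 0,"ay": 0,"az": 0,"fingers": 5},
    {"x": 0,"y": 0,"z": -35,"ax": 0,"ay": 0,"az": 0,"fingers": 5},
    {"x": 0,"y": 0,"z": -35,"ax": 0,"ay": 0,"az": 0,"fingers": 5},
    {"x": 0,"y": 0,"z": -20,"ax": 0,"ay": 0,"az": 0,"fingers": 5},
    {"x": 0,"y": 0,"z": -10,"ax": 0,"ay": 0,"az": 0,"fingers": 5}
  ]
}}

```text
t: 28.1
eef_pos: [0.6563, -0.2237, 0.1332]
tool_rot: [0.002, 0.8, 0.6, 0.001]
contact_force: [-0.7, 0.2, -1.8]
gripper_width: 0.214
grasp_force: 53.5
```

```bash
python3 - <<'E'
from h import *
c=np.array([.509,.2798]);u=np.array([np.cos(.0646),np.sin(.0646)]);g=c+.005*u;print(g)
delta(*g,.13,np.pi/2+.0646)
E
```

```text
[0.51398957 0.28012278]
t 28.1 shift [ 443.6 -278.1    2.1] turn [ 0.22 -0.16 69.99] F [-0.7  0.2 -1.8] q7 0.01
```

>>> {"method": "jog_arm", "body": {
  "rows": [
    {"x": 14,"y": -9.5,"z": 0,"ax": 0,"ay": 0,"az": 0,"fingers": 5},
    {"x": 28,"y": -19,"z": 0,"ax": 0,"ay": 0,"az": 0,"fingers": 5},
    {"x": 36,"y": -24.3,"z": 0,"ax": 0,"ay": 0,"az": 0,"fingers": 5},
    {"x": 36,"y": -24.3,"z": 0,"ax": 0,"ay": 0,"az": 0,"fingers": 5},
    {"x": 36,"y": -24.3,"z": 0,"ax": 0,"ay": 0,"az": 0,"fingers": 5},
    {"x": 36,"y": -24.3,"z": 0,"ax": 0,"ay": 0,"az": 0,"fingers": 5},
    {"x": 36,"y": -24.3,"z": 0,"ax": 0,"ay": 0,"az": 0,"fingers": 5},
    {"x": 36,"y": -24.3,"z": 0,"ax": 0,"ay": 0,"az": 0,"fingers": 5}
  ]
}}

```text
t: 28.9
eef_pos: [0.5573, 0.0759, 0.1283]
tool_rot: [-0.001, 0.8, 0.6, -0.001]
contact_force: [0.8, 0.4, -1.6]
gripper_width: 0.216
grasp_force: 53.4
```

>>> {"method": "jog_arm", "body": {
  "rows": [
    {"x": 36,"y": -24.3,"z": 0,"ax": 0,"ay": 0,"az": 0,"fingers": 5},
    {"x": 36,"y": -24.3,"z": 0,"ax": 0,"ay": 0,"az": 0,"fingers": 5},
    {"x": 32,"y": -22,"z": 0,"ax": 0,"ay": 0,"az": 0,"fingers": 5},
    {"x": 16,"y": -11,"z": 0,"ax": 0,"ay": 0,"az": 0,"fingers": 5},
    {"x": 8,"y": -5,"z": 0,"ax": 0,"ay": 0,"az": 0,"fingers": 5},
    {"x": 0,"y": 0,"z": 0,"ax": 0,"ay": 0,"az": 7.8,"fingers": 5},
    {"x": 0,"y": 0,"z": 0,"ax": 0,"ay": 0,"az": 7.8,"fingers": 5},
    {"x": 0,"y": 0,"z": 0,"ax": 0,"ay": 0,"az": 7.8,"fingers": 5}
  ]
}}

```text
t: 29.7
eef_pos: [0.5121, 0.2193, 0.1289]
tool_rot: [0.0, 0.907, 0.422, -0.001]
contact_force: [-0.4, 0.5, -1.4]
gripper_width: 0.208
grasp_force: 53.4
```

>>> {"method": "jog_arm", "body": {
  "rows": [
    {"x": 0,"y": 0,"z": 0,"ax": 0,"ay": 0,"az": 7.8,"fingers": 5},
    {"x": 0,"y": 0,"z": 0,"ax": 0,"ay": 0,"az": 7.8,"fingers": 5},
    {"x": 0,"y": 0,"z": 0,"ax": 0,"ay": 0,"az": 7.8,"fingers": 5},
    {"x": 0,"y": 0,"z": 0,"ax": 0,"ay": 0,"az": 7.8,"fingers": 5},
    {"x": 0,"y": 0,"z": 0,"ax": 0,"ay": 0,"az": 7.7,"fingers": 5},
    {"x": 0,"y": 0,"z": 0,"ax": 0,"ay": 0,"az": 7.7,"fingers": 5},
    {"x": 0,"y": 0,"z": 0,"ax": 0,"ay": 0,"az": 0,"fingers": 5},
    {"x": 0,"y": 0,"z": 0,"ax": 0,"ay": 0,"az": 0,"fingers": 5}
  ]
}}

```text
t: 30.5
eef_pos: [0.5124, 0.2198, 0.1293]
tool_rot: [0.001, 0.999, 0.034, -0.001]
contact_force: [-0.4, -0.1, -1.9]
gripper_width: 0.209
grasp_force: 53.4
```

```bash
python3 - <<'E'
from h import *
g=[.514,.2801]
snap('wrist','w9'); delta(*g,.0217+.002,np.pi/2+.0646)
p=pose()[0];c=[p[0]-.005,p[1]-.0003,.0646];zc=p[2]-.0017+.005
i=cv2.resize(cv2.imread('pics/w9.png'),None,fx=1.5,fy=1.5,interpolation=cv2.INTER_CUBIC)
L=lambda P,c,z,col:cv2.polylines(i,[np.round((proj('w9',world(P,*c,z))+.5)*24-8).astype(np.int32)],True,col,1,shift=4)
for R,z in SC: L(R,[.509,.2798,.0646],.032,(0,255,0))
for R in(rect(-70,34,-10,10),rect(34,70,-22,22)): L(R,c,zc+.005,(0,0,255))
cv2.imwrite('pics/v9.png',i)
E
```

```text
t 30.55 shift [  5.6 -60.  105.7] turn [0.03 0.04 0.15] F [ 0.2 -0.6 -0.8] q7 -1.86
```

View pics/v9.png

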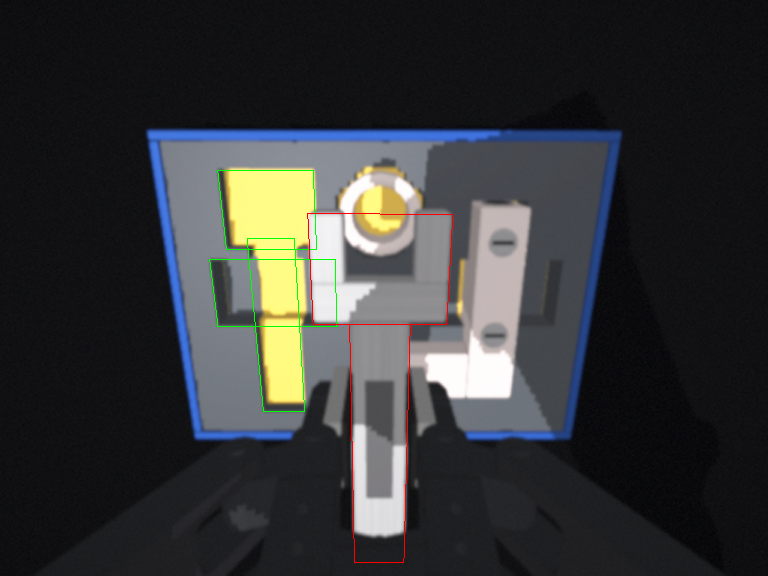

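>>> {"method": "jog_arm", "body": {
  "rows": [
    {"x": 1,"y": -10,"z": 0,"ax": 0,"ay": 0,"az": 0.15,"fingers": 5},
    {"x": 1.5,"y": -18,"z": 0,"ax": 0,"ay": 0,"az": 0,"fingers": 5},
    {"x": 1.6,"y": -18,"z": 10,"ax": 0,"ay": 0,"az": 0,"fingers": 5},
    {"x": 1.5,"y": -14,"z": 20,"ax": 0,"ay": 0,"az": 0,"fingers": 5},
    {"x": 0,"y": 0,"z": 25,"ax": 0,"ay": 0,"az": 0,"fingers": 5},
    {"x": 0,"y": 0,"z": 15,"ax": 0,"ay": 0,"az": 0,"fingers": 5},
    {"x": 0,"y": 0,"z": 0,"ax": 0,"ay": 0,"az": 0,"fingers": 5},
    {"x": 0,"y": 0,"z": 0,"ax": 0,"ay": 0,"az": 0,"fingers": 5}
  ]
}}

```text
t: 31.35
eef_pos: [0.5149, 0.2808, 0.0598]
tool_rot: [0.0, 1.0, 0.031, -0.0]
contact_force: [0.2, 0.6, -1.7]
gripper_width: 0.208
grasp_force: 53.4
```

>>> {"method": "jog_arm", "body": {
  "rows": [
    {"x": 0,"y": 0,"z": 5,"ax": 0,"ay": 0,"az": 0,"fingers": 5},
    {"x": 0,"y": 0,"z": 0,"ax": 0,"ay": 0,"az": 0,"fingers": 5},
    {"x": 0,"y": 0,"z": 0,"ax": 0,"ay": 0,"az": 0,"fingers": 5},
    {"x": 0,"y": 0,"z": 0,"ax": 0,"ay": 0,"az": 0,"fingers": 5},
    {"x": 0,"y": 0,"z": 0,"ax": 0,"ay": 0,"az": 0,"fingers": 5},
    {"x": 0,"y": 0,"z": 0,"ax": 0,"ay": 0,"az": 0,"fingers": 5},
    {"x": 0,"y": 0,"z": 0,"ax": 0,"ay": 0,"az": 0,"fingers": 5},
    {"x": 0,"y": 0,"z": 0,"ax": 0,"ay": 0,"az": 0,"fingers": 5}
  ]
}}

```text
t: 32.15
eef_pos: [0.5148, 0.2807, 0.0549]
tool_rot: [-0.0, 1.0, 0.031, 0.0]
contact_force: [0.0, -0.0, -1.2]
gripper_width: 0.212
grasp_force: 53.4
```

```bash
python3 - <<'E'
from h import *
delta(.514,.2801,.0237,np.pi/2+.0646)
E
```

```text
t 32.15 shift [-0.8  0.6 31.2] turn [-0.   -0.   -0.15] F [ 0.  -0.  -1.2] q7 -1.92
```

>>> {"method": "jog_arm", "body": {
  "rows": [
    {"x": -0.8,"y": 0.5,"z": 4,"ax": 0,"ay": 0,"az": -0.15,"fingers": 5},
    {"x": 0,"y": 0,"z": 6,"ax": 0,"ay": 0,"az": 0,"fingers": 5},
    {"x": 0,"y": 0,"z": 5,"ax": 0,"ay": 0,"az": 0,"fingers": 5},
    {"x": 0,"y": 0,"z": 4,"ax": 0,"ay": 0,"az": 0,"fingers": 5},
    {"x": 0,"y": 0,"z": 3,"ax": 0,"ay": 0,"az": 0,"fingers": 5},
    {"x": 0,"y": 0,"z": 3,"ax": 0,"ay": 0,"az": 0,"fingers": 5},
    {"x": 0,"y": 0,"z": 0,"ax": 0,"ay": 0,"az": 0,"fingers": 5},
    {"x": 0,"y": 0,"z": 0,"ax": 0,"ay": 0,"az": 0,"fingers": 5}
  ]
}}

```text
t: 32.95
eef_pos: [0.5141, 0.2801, 0.0299]
tool_rot: [-0.0, 0.999, 0.032, 0.0]
contact_force: [-0.1, 0.9, -1.4]
gripper_width: 0.211
grasp_force: 53.4
```

>>> {"method": "jog_arm", "body": {
  "rows": [
    {"x": 0,"y": 0,"z": 2,"ax": 0,"ay": 0,"az": 0,"fingers": 5},
    {"x": 0,"y": 0,"z": 2,"ax": 0,"ay": 0,"az": 0,"fingers": 5},
    {"x": 0,"y": 0,"z": 1,"ax": 0,"ay": 0,"az": 0,"fingers": 5},
    {"x": 0,"y": 0,"z": 0.7,"ax": 0,"ay": 0,"az": 0,"fingers": 5},
    {"x": 0,"y": 0,"z": 0,"ax": 0,"ay": 0,"az": 0,"fingers": 5},
    {"x": 0,"y": 0,"z": 0,"ax": 0,"ay": 0,"az": 0,"fingers": 5},
    {"x": 0,"y": 0,"z": 0,"ax": 0,"ay": 0,"az": 0,"fingers": 5},
    {"x": 0,"y": 0,"z": 0,"ax": 0,"ay": 0,"az": 0,"fingers": 5}
  ]
}}

```text
t: 33.75
eef_pos: [0.514, 0.2802, 0.0243]
tool_rot: [-0.0, 0.999, 0.032, 0.0]
contact_force: [-1.1, -0.9, -0.4]
gripper_width: 0.213
grasp_force: 53.4
```

>>> {"method": "jog_arm", "body": {
  "rows": [
    {"x": 0,"y": 0,"z": 0.8,"ax": 0,"ay": 0,"az": 0,"fingers": 5},
    {"x": 0,"y": 0,"z": 0,"ax": 0,"ay": 0,"az": 0,"fingers": 5},
    {"x": 0,"y": 0,"z": 0,"ax": 0,"ay": 0,"az": 0,"fingers": 32},
    {"x": 0,"y": 0,"z": 0,"ax": 0,"ay": 0,"az": 0,"fingers": 32},
    {"x": 0,"y": 0,"z": 0,"ax": 0,"ay": 0,"az": 0,"fingers": 32},
    {"x": 0,"y": 0,"z": 0,"ax": 0,"ay": 0,"az": 0,"fingers": 32},
    {"x": 0,"y": 0,"z": 0,"ax": 0,"ay": 0,"az": 0,"fingers": 32},
    {"x": 0,"y": 0,"z": 0,"ax": 0,"ay": 0,"az": 0,"fingers": 32}
  ]
}}

```text
t: 34.55
eef_pos: [0.514, 0.2802, 0.0234]
tool_rot: [-0.0, 0.999, 0.032, 0.0]
contact_force: [-0.4, 0.8, -0.4]
gripper_width: 0.377
grasp_force: 0.0
```

>>> {"method": "jog_arm", "body": {
  "rows": [
    {"x": 0,"y": 0,"z": -10,"ax": 0,"ay": 0,"az": 0,"fingers": 32},
    {"x": 0,"y": 0,"z": -20,"ax": 0,"ay": 0,"az": 0,"fingers": 32},
    {"x": 0,"y": 0,"z": -35,"ax": 0,"ay": 0,"az": 0,"fingers": 32},
    {"x": 0,"y": 0,"z": -45,"ax": 0,"ay": 0,"az": 0,"fingers": 32},
    {"x": 0,"y": 0,"z": -45,"ax": 0,"ay": 0,"az": 0,"fingers": 32},
    {"x": 0,"y": 0,"z": -30,"ax": 0,"ay": 0,"az": 0,"fingers": 32},
    {"x": 0,"y": 30,"z": 0,"ax": 0,"ay": 0,"az": 0,"fingers": 32},
    {"x": 0,"y": 30,"z": 0,"ax": 0,"ay": 0,"az": 0,"fingers": 32}
  ]
}}

```text
t: 35.35
eef_pos: [0.5184, 0.2207, 0.2105]
tool_rot: [-0.001, 0.999, 0.033, 0.001]
contact_force: [0.2, 0.3, -1.5]
gripper_width: 0.374
grasp_force: 0.0
```

```bash
python3 - <<'E'
from h import *
for n,f in(('scene','ca'),('side','sa'),('wrist','wa')): snap(n,f)
i=cv2.imread('pics/wa.png')
P=[cv2.resize(cv2.imread(f'pics/{f}.png')[y:y+105,x:x+140],(288,216),interpolation=cv2.INTER_CUBIC) for f,x,y in(('ca',268,210),('sa',185,240))]
cv2.imwrite('pics/va.png',np.hstack([i,cv2.resize(np.vstack(P),(288,384))]))
E
```

```text
(no output)
```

View pics/va.png

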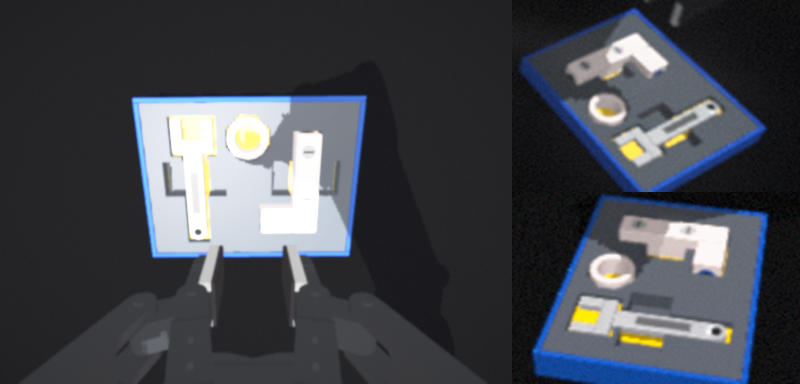

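```bash
python3 -c "
from station import bot
print(bot.hand_in())"
```

```text
the job is handed in; nothing more can be done
None
```

The job is handed in: in the last pictures the valve block (plugs up) and the spanner both lie home in their own cut-outs, the neck adapter is in its place in the tray, and I never moved near the bottles. It took about 35 s on the robot's clock, and I viewed 12 pictures, two over the limit of 10.

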